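# Re-locate a glass-rod rest in its ratchet clamp

## Robot

A 6-joint arm with a two-finger parallel gripper is mounted at the origin on the work surface. World frame = base frame: x ahead of the robot, y to its left, z up, the work surface at z = 0. Lengths are in m, angles in degrees, forces in N, time in s.
With the tool pointing down it reaches from about 0.35 to 0.875 m from the base axis. Payload 4.2 kg.
Tool frame: the origin (TCP) lies at the very end of the fingers, on their centre line; the grasp point (between the pads) lies 19 mm behind it (tcp_to_grasp is the z of the grasp point in the tool frame, in m); z points along the fingers, y is the direction in which the jaws open and shut (so a half turn about z gives the same grasp; the last joint's range is limited). The gripper opens to 87 mm and grips with 3 to 60 N. Pads are 19 mm wide; open, the fingers measure 117 mm over their backs; the gripper's body (75 mm by 190 mm) begins 51 mm behind the grasp point.
Start: joints at [91.994, 22.042, 0.453, 0, -68.411, -14.817], TCP at [0.139, 0.609, 0.223] pointing down, gripper open.
Joint ranges: [-179.83, 179.83], [-69.29, 118.12], [-61.27, 80.66], [-181.25, 117.63], [-171.15, -9.14], [-177.46, 177.46]. Speed limits (degrees/s): [159.86, 159.86, 180, 180, 180, 180].

## Interface

Orientations are given as a 3x3 rotation matrix whose columns are the frame's x, y, z axes.
In Python, from station import sense, capture, camera_params, finish_job, tcp_to_grasp gives the robot as it stands.
- The arm moves only by the shell command python3 -m inch 'ROWS'. ROWS is JSON, a list of rows, each an object of numbers: "jaw": the closure in counts, from 0 (fully open) to 255 (shut); "x", "y", "z": the shift along the world's x, y, z normalised to -1 to 1, where 1 is 0.06 m; "ax", "ay", "az": the turn, a rotation vector about the world's x, y, z normalised to -1 to 1, where 1 is 10 degrees. A call has 1 to 12 rows; each row shifts and turns the pose as measured when the row begins; what a row does not reach is not made up. A row lasts 1/8 s, in which the tool goes at most 62.5 mm and 10.7 degrees, less where a joint would pass 70% of its speed; a pose out of reach is approached as far as the arm can. A call with a number of a shift or a turn outside -1 to 1 is refused whole. A call with a gripper value outside its range is refused whole. The fingers move at their own pace and stop on an object; the grip force is fixed at half the most. Time passes only in rows, so rows that do not move let the fingers close. It gives the time, the measured TCP pose, the force and the opening at its end, in the units of the state.
- sense(): the state, without advancing time (a new reading comes with each control period).
- capture(name): name is "scene" or "top" or "wrist"; returns the picture (420x560x3 uint8, red, green, blue); there is no depth.
- camera_params(name): a dict with "vfov" (degrees; the focal length in pixels is half the picture's height over the tangent of half this angle, whatever the lens; pixels are square), "cx", "cy" (the principal point, pixels), "D" ([k1, k2, p1, p2, k3] as OpenCV has them; the pictures are not rectified), "R" (3x3) and "t" (3): a world point X has camera coordinates R X + t. Camera axes: x right, y down, z forward; pixel columns grow to the right and rows downward; lengths in m; the calibration is good to about 2 mm. A picture is of the moment at which its call begins: read the wrist's pose just before it. camera_params takes no time and is no camera call; for the wrist camera it gives the pose at the moment of the call.
- finish_job(): hands the job in, once; it reports no verdict.
The state is a dict: "time_s": time; "joints": joint angles; "joint_velocities": joint speeds; "effort": joint torques, N m; "tcp_pos": TCP position; "ee_rot": TCP orientation; "wrist_force": force on the tool from outside, world axes, zero at the start; "moment": the same for the moment, N m; "gripper_width": opening from 0.0 (shut) to 1.0 (fully open).
Only numpy, scipy, OpenCV 4.12 (cv2) and the standard library are available. Lean on these libraries where they do the work, as an engineer would, in place of code of your own. Each camera call takes 0.05 s, during which the arm holds its last target.

## Task

The forceps clamp on the glass bench has been left locked shut and empty: press its thumb ring down, square to the handles' plane, so that the ratchet lets go and the clamp springs open. Then bring the foot of the rod rest fully home in the fixture, its long edge flush against both dowels and its end against the end stop. Finally close the clamp's handles until the ratchet catches and stays shut by itself with the jaw holding the foot in place; work gently, without forcing the handles or ramming the foot, keep the rest upright and leave the jar, the block, the cup and the torch alone.

Things in the scene. Friction and masses are not known exactly. Their poses are not given: they have to be found in the camera images.
- fixture: Fixed steel fixture with a large scissor-type forceps clamp lying flat. Origin: the forceps' vertical pivot, at bench level. Own axes: handles run along +y, the jaw along -y, dowels at +x, z up. A rail (x 66 to 80 mm, y -125 to 5) and a cross piece (x -14 to 84, y 0 to 14), 12 mm high, join the parts; pivot hub 43 mm high. Fixture coordinates below: this frame, mm. Over 40 N harms it.
- dowel_a (a point): Top centre of one upright dowel, 10 mm diameter, 22 mm high, at fixture (63,-40). It touches the foot's long edge at fixture x = 58.
- dowel_b (a point): Top centre of the other dowel, the same, at fixture (63,-110).
- end_stop (a point): Middle of the bottom edge of the end stop's face, fixture (38,-25,0): a block 20 mm wide (x 28 to 48), 18 mm high, its face looking to -y.
- home (a point): Where the centre of the rest's underside belongs: fixture (33,-75,0), axes as the fixture's; there a long edge touches both dowels and one end touches the end stop. With the clamp locked empty the jaw stands 8 to 15 mm inside this place; sprung open it stands about 15 mm clear, so the foot can be slid in from -y.
- rest: Glass-rod rest, loose, about 0.5 kg: flat steel foot 50 (x) by 100 mm (y), 10 mm thick, lying on the bench; a 20 x 20 mm square post in its middle, sides parallel to the foot's, 10 to 58 mm high; on it a two-pronged fork up to 73 mm high, splayed 25 mm along x. Origin: centre of the underside; z up. A half turn makes no difference.
- finger_half (a joint): Angle (rad) of the moving half of the forceps about the pivot; grows as it opens. 0 fully shut, 0.42 fully open; a spring (0.25 to 0.4 N m) opens it. Three ratchet teeth can hold it, at about 0.03, 0.09 and 0.15; any is a good lock. With the foot home the jaw meets it at 0.20; closing on flexes the jaw (3 N m/rad). Closing to 0.09 takes some 6 to 12 N at the finger ring.
- finger_ring (a point): Top centre of the finger ring, end of the moving (+x) handle: steel ring, 38 mm outer diameter, closed centre, 30 to 38 mm above the bench. At joint 0 it is at fixture (24,125); opening swings it to +x, 127 mm from the pivot. To close, push its outer side to -x.
- shank (a point): Axis of the moving handle's round shank (9 mm thick, height 36 mm), 52 mm from the pivot; the thumb handle's shank lies beside it at fixture (-15,50), height 29. Here the two can be squeezed together: 40 mm over all when shut, 62 when open. The ratchet bars lie at y = 74 to 86, between the handles.
- thumb_ring (a point): Top centre of the thumb ring, end of the other (-x) handle, at fixture (-24,125,34): 38 mm outer diameter, closed centre, 8 mm thick. This handle does not swing; it only gives downwards on a spring, up to 10 mm at the ring. Some 3 to 8 N presses it 6 mm down, where the teeth part; hard stop at 10 mm; it springs back.
- jaw: Moving jaw, a 10 mm round steel bar, top 13 mm above the bench (rising to the pivot), ending in an upright nub of 10 mm diameter, up to 16 mm high, that presses the foot's -x long edge towards the dowels. Origin: the pivot.
- jaw_tip (a point): Centre of the jaw's nub, 78 mm from the pivot, 9 mm above the bench.
- jar: Bystander: closed amber glass jar, 60 mm diameter, 80 mm high; origin at the centre of its base.
- marver: Bystander: grey graphite block, 120 x 70 x 22 mm; origin at the centre of its underside.
- cup: Bystander: open steel cup, 72 mm diameter, 80 mm high; origin at the centre of its base.
- torch: Fixed bystander: bench torch on a 130 x 130 mm aluminium foot plate, about 180 mm high; origin at the centre of the plate's underside.

How it is judged:
By the outcome, as a careful person would: the job done as asked, in the order asked, and still so for the second after the job is handed in, with the robot touching nothing.
It also fails if it takes over 62 s, if anything falls off the work surface, if the arm or the gripper's body presses on something with over 40 N, if the wrist force passes 120 N, or if a joint passes its speed limit or range.

## Working session

There is one attempt and no reset: what is moved stays moved. The work goes in short steps, Python scripts to look and compute and a shell command to move; the robot and the scene stay as the last step left them, time stands still between calls to the robot, and variables do not carry over. Pictures are saved under pics/ and viewed, and the job is handed in when it is done.

```bash
ls; mkdir -p pics; python3 - <<'E'
from station import *
import cv2
for n in ["scene","top","wrist"]:
    p=camera_params(n); print(n,p)
    im=capture(n); cv2.imwrite(f"pics/{n}0.png",im[:,:,::-1])
s=sense(); print(s, tcp_to_grasp)
E
```

```text
pics
scene {'vfov': 56.03824750552227, 'cx': 283.55242899597835, 'cy': 203.98135805962153, 'D': array([-0.08105763,  0.        ,  0.        ,  0.        ,  0.        ]), 'R': array([[ 6.95967637e-01,  7.18073140e-01,  1.17113052e-04],
       [ 4.38709728e-01, -4.25075153e-01, -7.91735366e-01],
       [-5.68474119e-01,  5.51073570e-01, -6.10864221e-01]]), 't': array([-0.51421773, -0.13125666,  1.12073564])}
top {'vfov': 49.0163791328246, 'cx': 280.3522660633207, 'cy': 214.29908002269661, 'D': array([0.05155888, 0.        , 0.        , 0.        , 0.        ]), 'R': array([[ 0.02276829, -0.999491  ,  0.02234615],
       [-0.99869186, -0.02376234, -0.04527602],
       [ 0.04578397, -0.02128606, -0.99872455]]), 't': array([0.1247601 , 0.58085963, 1.11959492])}
wrist {'vfov': 59.53723093673321, 'cx': 280.05827833773907, 'cy': 216.4622446352703, 'D': array([-0.1006861,  0.       ,  0.       ,  0.       ,  0.       ]), 'R': array([[-0.22170223, -0.97511056,  0.00274063],
       [-0.9448446 ,  0.21551408,  0.24662191],
       [-0.24107427,  0.05208716, -0.9691079 ]]), 't': array([ 0.62417212, -0.03107632,  0.38948589])}
{'time_s': 0.15, 'joints': array([ 9.19966219e+01,  2.20843858e+01,  3.97021964e-01, -1.95605213e-02,
       -6.84104286e+01, -1.48178607e+01]), 'joint_velocities': array([-0.06155719, -0.17124665,  0.33360033,  0.14514302,  0.02090994,
       -0.05211769]), 'effort': array([ 2.74902686e-05, -3.91052377e+01,  1.87585706e+01,  4.22231868e+00,
        1.23425925e-02, -1.43571197e-04]), 'tcp_pos': array([0.13856951, 0.60898329, 0.22166894]), 'ee_rot': array([[ 9.75039235e-01, -2.22032483e-01, -2.57786446e-04],
       [-2.22032595e-01, -9.75037732e-01, -1.71680393e-03],
       [ 1.29834727e-04,  1.73118818e-03, -9.99998493e-01]]), 'wrist_force': array([ 0.27512149, -0.40039884, -0.00627126]), 'moment': array([ 0.01999252,  0.02304889, -0.01229733]), 'gripper_width': 0.9975936794193626} -0.0187
```

View pics/top0.png

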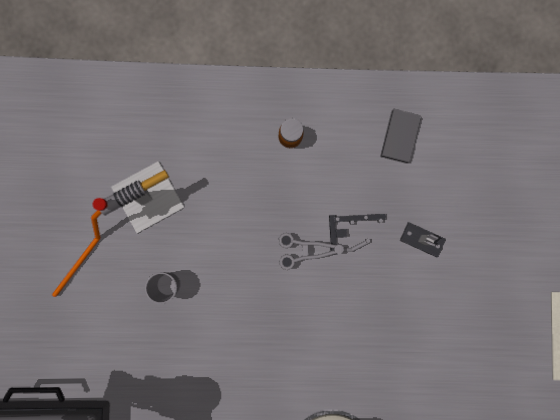

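View pics/scene0.png

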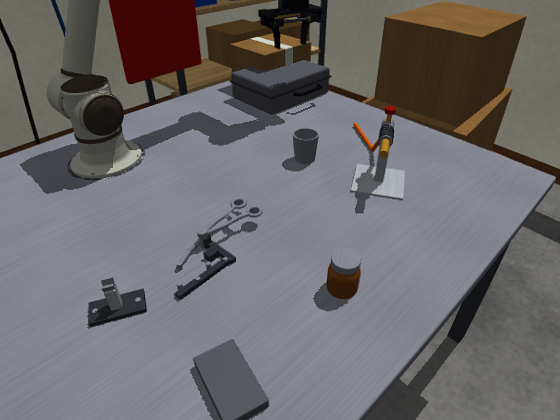

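View pics/wrist0.png

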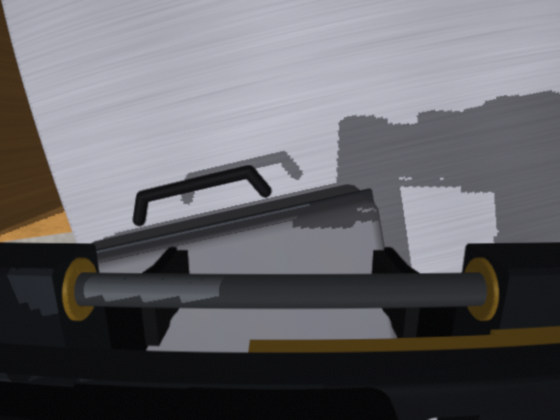

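```bash
cat > h.py <<'E'
import numpy as np, cv2
from station import *
def cam(n):
    p=camera_params(n); f=210/np.tan(np.radians(p["vfov"])/2)
    K=np.array([[f,0,p["cx"]],[0,f,p["cy"]],[0,0,1]]); return K,np.array(p["D"]),np.array(p["R"]),np.array(p["t"])
def px2w(c,uv,z):
    K,D,R,t=c
    q=cv2.undistortPoints(np.array([[uv]],float),K,D)[0,0]
    d=R.T@np.array([q[0],q[1],1]); o=-R.T@t
    return o+d*(z-o[2])/d[2]
def w2px(c,X):
    K,D,R,t=c
    return cv2.projectPoints(np.atleast_2d(np.array(X,float)),cv2.Rodrigues(R)[0],t,K,D)[0][:,0]
def crop(im,x0,y0,x1,y1,s,fn):
    cv2.imwrite(fn,cv2.resize(im[y0:y1,x0:x1,::-1],None,fx=s,fy=s,interpolation=cv2.INTER_CUBIC))
E
python3 - <<'E'
from h import *
im=cv2.imread("pics/top0.png")[:,:,::-1]
crop(im,270,190,470,290,4,"pics/topc.png")
im=cv2.imread("pics/scene0.png")[:,:,::-1]
crop(im,80,180,280,330,4,"pics/scenec.png")
E
```

```text
(no output)
```

View pics/topc.png

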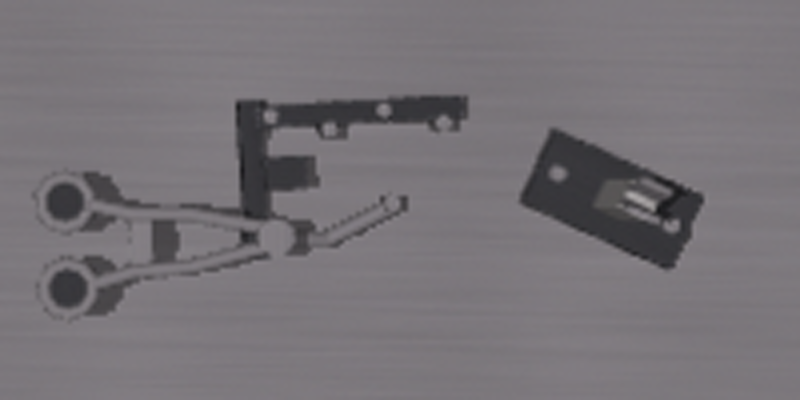

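View pics/scenec.png

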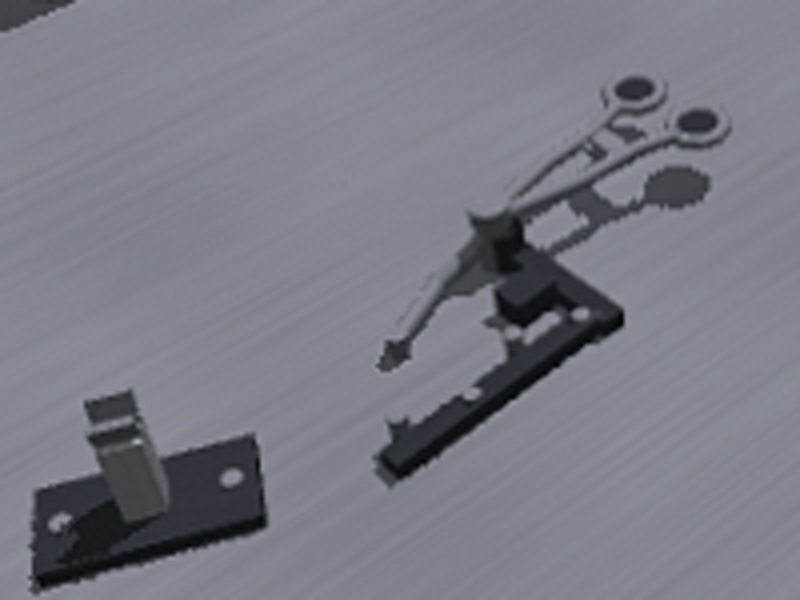

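```bash
cat > fit.py <<'E'
from h import *
from scipy.optimize import least_squares
def P(pose,p):
    c,s=np.cos(pose[2]),np.sin(pose[2]); p=np.asarray(p,float)/1000
    return np.column_stack([pose[0]+c*p[:,0]-s*p[:,1],pose[1]+s*p[:,0]+c*p[:,1],p[:,2]])
def fit(c,pts,uv,x0):
    r=least_squares(lambda q:(w2px(c,P(q,pts))-uv).ravel(),x0,loss="soft_l1"); return r.x,(w2px(c,P(r.x,pts))-uv)
E
python3 - <<'E'
from fit import *
c=cam("top"); o=np.array([270,190])
pts=[(-24,125,34),(63,-40,22),(63,-110,22),(0,0,43),(80,-125,12),(80,5,12)]
uv=np.array([(67,289),(331,129),(444,123),(277,237),(467,97),(262,101)])/4+o
x,r=fit(c,pts,uv,[0.48,-0.13,np.radians(90)]); print(x[:2],np.degrees(x[2]));print(r)
fx=x
pts=[(-25,-50,10),(25,-50,10),(25,50,10),(-25,50,10)]
uvr=np.array([(672,268),(703,197),(553,130),(521,203)])/4+o
x,r=fit(c,pts,uvr,[0.5,-0.35,np.radians(65)]);print(x[:2],np.degrees(x[2]));print(r)
R=lambda a:np.array([[np.cos(a),-np.sin(a)],[np.sin(a),np.cos(a)]])
print("rest in fixture",R(fx[2]).T@(x[:2]-fx[:2])*1000,np.degrees(x[2]-fx[2]))
for n,u,z in [("fring",(66,202),.038),("tring",(67,289),.034),("jtip",(394,203),.016)]:
    w=px2w(c,np.array(u)/4+o,z); print(n,w,R(fx[2]).T@(w[:2]-fx[:2])*1000)
print("home",P(fx,[(33,-75,0)]))
for n,u in [("jar",(291,133)),("marver",(402,137)),("cup",(161,287)),("torch",(148,197))]: print(n,px2w(c,u,0.03))
E
```

```text
[ 0.49649566 -0.00342457] 3.9219706807325165
[[ 0.49009888 -0.75727605]
 [ 0.24176329  0.02564492]
 [ 0.6412552   0.24257186]
 [ 0.01143087 -0.07557935]
 [-0.39604132 -0.30106792]
 [-1.8463684   1.05586619]]
[ 0.52334815 -0.2139529 ] -22.584865100161714
[[-0.13033313  0.48856331]
 [ 0.05738113 -0.42083714]
 [ 0.03112846 -0.19280889]
 [ 0.04115841  0.13724442]]
rest in fixture [  12.38991855 -211.87195481] -26.50683578089423
fring [0.51419267 0.12266616 0.038     ] [ 26.27990524 124.5850042 ]
tring [0.46217129 0.12077613 0.034     ] [-25.7489205  126.25754352]
jtip [ 0.51798486 -0.0787382   0.016     ] [ 16.28758638 -76.6070748 ]
home [[ 0.53454821 -0.0759918   0.        ]]
jar [0.77555029 0.1172396  0.03      ]
marver [ 0.77255678 -0.15354241  0.03      ]
cup [0.39745382 0.41810126 0.03      ]
torch [0.61088121 0.45653903 0.03      ]
```

```bash
python3 -m inch '[{"x":0.6,"y":-0.9,"az":0.19,"jaw":255},{"x":0.6,"y":-0.9,"az":0.19,"jaw":255},{"x":0.6,"y":-0.9,"az":0.19,"jaw":255},{"x":0.6,"y":-0.9,"az":0.19,"jaw":255},{"x":0.6,"y":-0.9,"az":0.19,"jaw":255},{"x":0.6,"y":-0.9,"az":0.19,"jaw":255},{"x":0.6,"y":-0.9,"az":0.19,"jaw":255}]'
```

```text
$[0]: bad value
```

```bash
python3 -m inch '[{"x":0.6,"y":-0.9,"z":0,"ax":0,"ay":0,"az":0.19,"jaw":255}]'; python3 -m inch --help | head -30
```

```text
time_s: 0.28
tcp_pos: [0.1721, 0.5587, 0.2202]
ee_rot: [[0.983, -0.185, -0.0], [-0.185, -0.983, -0.003], [0.0, 0.003, -1.0]]
wrist_force: [0.7, -0.4, 0.5]
gripper_width: 0.951invalid input: not JSON, or not a number
```

```bash
python3 -m inch '[{"x":0.6,"y":-0.9,"z":0.02,"ax":0,"ay":0,"az":0.2,"jaw":255},{"x":0.6,"y":-0.9,"z":0.02,"ax":0,"ay":0,"az":0.2,"jaw":255},{"x":0.6,"y":-0.9,"z":0.02,"ax":0,"ay":0,"az":0.2,"jaw":255},{"x":0.6,"y":-0.9,"z":0.02,"ax":0,"ay":0,"az":0.2,"jaw":255},{"x":0.6,"y":-0.9,"z":0.02,"ax":0,"ay":0,"az":0.2,"jaw":255},{"x":0.6,"y":-0.9,"z":0.02,"ax":0,"ay":0,"az":0.2,"jaw":255}]'
python3 - <<'E'
from h import *
s=sense();print(s["tcp_pos"],s["joints"])
c=cam("wrist"); print(-c[2].T@c[3],c[2][2]); im=capture("wrist"); cv2.imwrite("pics/w1.png",im[:,:,::-1])
np.savez("w1.npz",*c)
E
```

```text
time_s: 1.02
tcp_pos: [0.3797, 0.2421, 0.2258]
ee_rot: [[0.999, 0.035, 0.001], [0.035, -0.999, -0.005], [0.001, 0.005, -1.0]]
wrist_force: [1.3, 1.9, -0.4]
gripper_width: 0.29
[0.37974626 0.24210541 0.22583531] [ 53.4529146    4.64059655 -22.42615915   0.23215287 -63.11458648
  38.44337966]
[0.44549316 0.24587903 0.38772288] [-0.24572434 -0.01375348 -0.96924217]
```

View pics/w1.png

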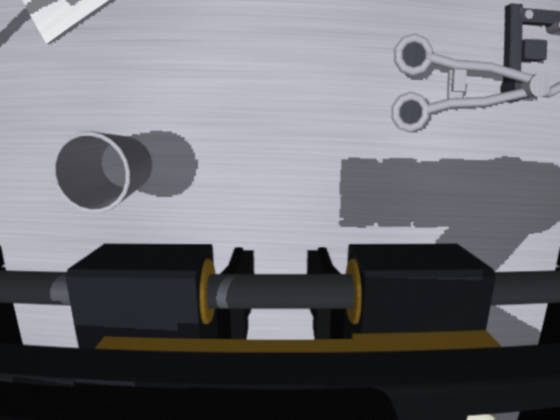

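```bash
python3 -m inch '[{"x":0.4,"y":-0.9,"z":-0.1,"ax":0,"ay":0,"az":0.1,"jaw":255},{"x":0.4,"y":-0.9,"z":-0.1,"ax":0,"ay":0,"az":0.1,"jaw":255},{"x":0.1,"y":-0.8,"z":-0.1,"ax":0,"ay":0,"az":0,"jaw":255},{"x":0,"y":-0.5,"z":0,"ax":0,"ay":0,"az":0,"jaw":255},{"x":0,"y":0,"z":0,"ax":0,"ay":0,"az":0,"jaw":255}]'
python3 - <<'E'
from h import *
s=sense();print(s["tcp_pos"],s["joints"])
c=cam("wrist"); print(-c[2].T@c[3],c[2][2]); im=capture("wrist"); cv2.imwrite("pics/w2.png",im[:,:,::-1])
np.savez("w2.npz",*c)
E
```

```text
time_s: 1.7
tcp_pos: [0.435, 0.0476, 0.2072]
ee_rot: [[0.998, 0.062, -0.0], [0.062, -0.998, -0.007], [-0.0, 0.007, -1.0]]
wrist_force: [-0.2, -0.2, -1.0]
gripper_width: 0.006
[0.4349714  0.04759439 0.20719703] [ 27.92390452   4.25947723 -25.79532417   0.3982851  -60.12992159
  65.41855065]
[0.50080195 0.05352177 0.36901191] [-0.24635579 -0.02241757 -0.96892016]
```

View pics/w2.png

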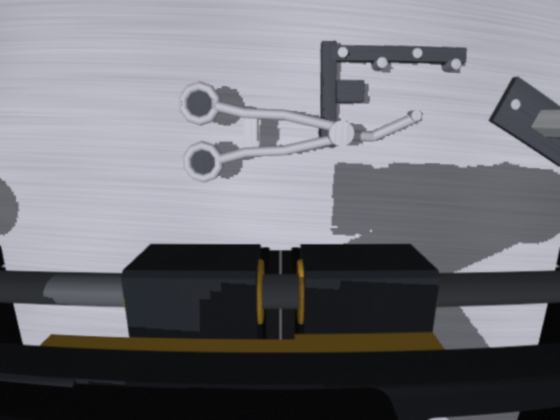

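```bash
python3 - <<'E'
from h import *
im=cv2.imread("pics/w2.png")[:,:,::-1]
crop(im,170,30,370,180,4,"pics/w2a.png")
crop(im,310,30,560,180,3,"pics/w2b.png")
E
```

```text
(no output)
```

View pics/w2a.png

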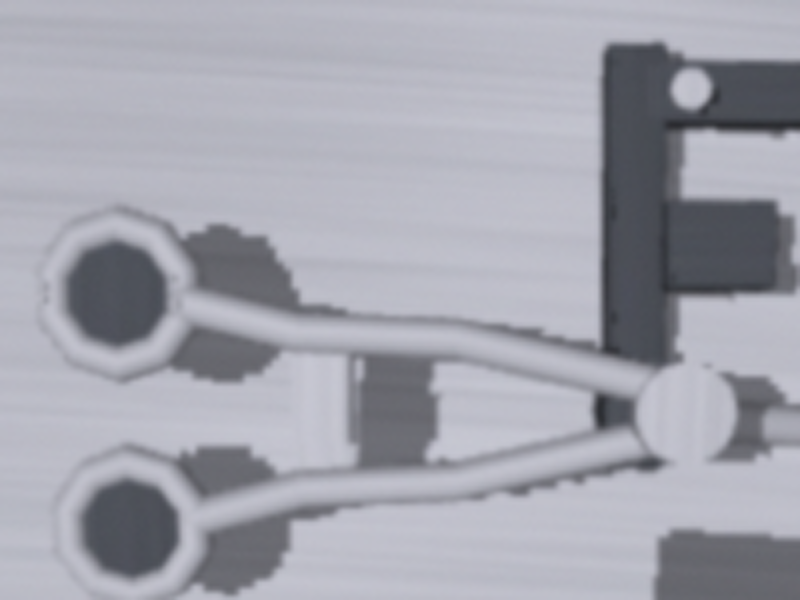

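View pics/w2b.png

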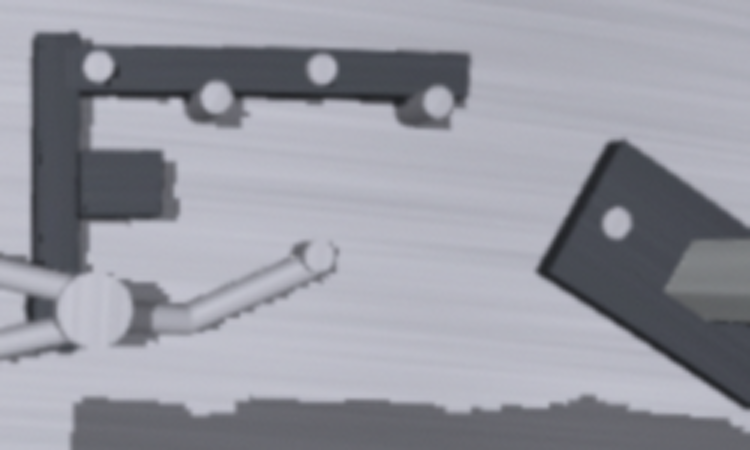

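```bash
cat > ld.py <<'E'
from fit import *
def ld(n):
    d=np.load(n); return [d[f"arr_{i}"] for i in range(4)]
R2=lambda a:np.array([[np.cos(a),-np.sin(a)],[np.sin(a),np.cos(a)]])
E
python3 - <<'E'
from ld import *
c=ld("w2.npz")
A=lambda u:np.array(u)/4+[170,30]
B=lambda u:np.array(u)/3+[310,30]
pts=[(-24,125,34),(63,-40,22),(63,-110,22),(0,0,43),(80,-125,12),(84,14,12)]
uv=np.array([A((131,526)),B((216,97)),B((437,101)),A((687,413)),B((470,53)),B((35,35))])
x,r=fit(c,pts,uv,[0.4965,-0.0034,np.radians(3.9)]); print(x[:2],np.degrees(x[2]));print(r)
for n,u,z in [("fring",A((119,293)),.038),("tring",A((131,526)),.034),("jtip",B((319,256)),.016)]:
    w=px2w(c,u,z); print(n,w,R2(x[2]).T@(w[:2]-x[:2])*1000)
print("home",P(x,[(33,-75,0),(-24,125,34)]))
E
```

```text
[ 0.49586179 -0.00285512] 4.4910923614119
[[-0.60521009  0.88614336]
 [ 0.18243857 -0.00437685]
 [ 0.52962877  0.20046269]
 [-0.39574684  0.23267386]
 [ 0.50906065 -0.19465468]
 [-0.11474139 -1.37041882]]
fring [0.51424827 0.12221292 0.038     ] [ 28.12337354 123.24427923]
tring [0.46298581 0.11933968 0.034     ] [-23.20667693 124.39392465]
jtip [ 0.51777059 -0.0776622   0.016     ] [ 15.98382982 -76.29294029]
home [[ 0.53463327 -0.0750408   0.        ]
 [ 0.46214746  0.11988177  0.034     ]]
```

```bash
python3 -m inch '[{"x":0.2,"y":0.5,"z":-0.4,"ax":0,"ay":0,"az":0.05,"jaw":255},{"x":0.2,"y":0.5,"z":-0.8,"ax":0,"ay":0,"az":0,"jaw":255},{"x":0.03,"y":0.2,"z":-0.7,"ax":0,"ay":0,"az":0,"jaw":255},{"x":0,"y":0,"z":-0.4,"ax":0,"ay":0,"az":0,"jaw":255},{"x":0,"y":0,"z":0,"ax":0,"ay":0,"az":0,"jaw":255}]'
```

```text
time_s: 2.38
tcp_pos: [0.463, 0.1292, 0.067]
ee_rot: [[0.997, 0.079, 0.007], [0.079, -0.997, -0.003], [0.007, 0.004, -1.0]]
wrist_force: [-0.3, 0.9, 0.3]
gripper_width: 0.008
```

```bash
python3 -m inch '[{"x":-0.01,"y":-0.15,"z":-0.2,"ax":0,"ay":0.04,"az":0,"jaw":255},{"x":0,"y":0,"z":-0.2,"ax":0,"ay":0,"az":0,"jaw":255},{"x":0,"y":0,"z":0,"ax":0,"ay":0,"az":0,"jaw":255}]'
python3 - <<'E'
from h import *
s=sense();print(s["tcp_pos"],s["wrist_force"],s["ee_rot"][:,2])
c=cam("wrist"); im=capture("wrist"); cv2.imwrite("pics/w3.png",im[:,:,::-1])
im=capture("scene"); crop(im,150,150,300,250,5,"pics/s3.png")
E
```

```text
time_s: 2.75
tcp_pos: [0.4639, 0.1213, 0.0438]
ee_rot: [[0.997, 0.08, 0.004], [0.08, -0.997, -0.001], [0.004, 0.001, -1.0]]
wrist_force: [1.2, 0.0, 0.1]
gripper_width: 0.007
[0.46387333 0.12133166 0.04384941] [1.16366409 0.03813719 0.05080096] [ 4.02002140e-03 -6.29618080e-04 -9.99991721e-01]
```

View pics/s3.png

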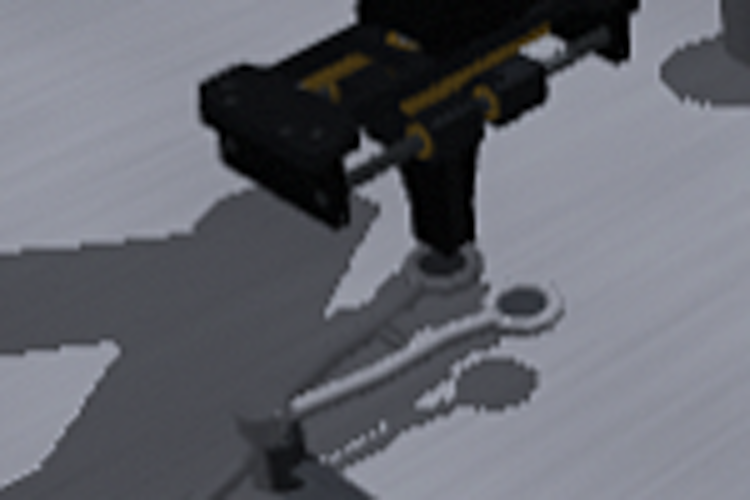

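View pics/w3.png

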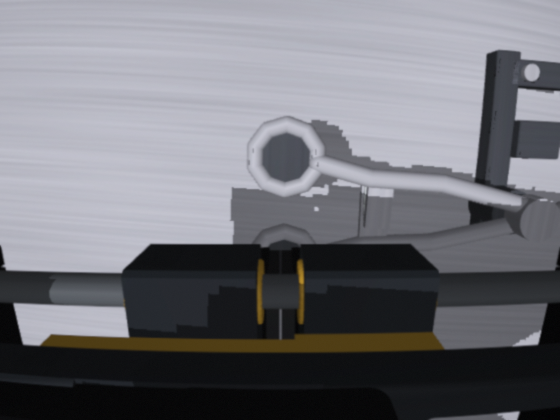

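```bash
python3 -m inch '[{"x":-0.02,"y":-0.01,"z":-0.08,"ax":0,"ay":0.02,"az":0,"jaw":255},{"x":0,"y":0,"z":-0.07,"ax":0,"ay":0,"az":0,"jaw":255},{"x":0,"y":0,"z":-0.07,"ax":0,"ay":0,"az":0,"jaw":255},{"x":0,"y":0,"z":0,"ax":0,"ay":0,"az":0,"jaw":255}]'
```

```text
time_s: 3.35
tcp_pos: [0.4641, 0.1214, 0.0319]
ee_rot: [[0.997, 0.081, 0.004], [0.081, -0.997, 0.002], [0.005, -0.001, -1.0]]
wrist_force: [-0.2, 0.3, 0.9]
gripper_width: 0.004
```

```bash
python3 -m inch '[{"x":0,"y":0,"z":-0.05,"ax":0,"ay":0,"az":0,"jaw":255},{"x":0,"y":0,"z":-0.04,"ax":0,"ay":0,"az":0,"jaw":255},{"x":0,"y":0,"z":0,"ax":0,"ay":0,"az":0,"jaw":255}]'
python3 - <<'E'
from h import *
im=capture("wrist"); cv2.imwrite("pics/w4.png",im[:,:,::-1])
E
```

```text
time_s: 3.72
tcp_pos: [0.4642, 0.1215, 0.0267]
ee_rot: [[0.997, 0.081, 0.005], [0.081, -0.997, 0.002], [0.005, -0.001, -1.0]]
wrist_force: [-1.8, 0.6, 3.1]
gripper_width: 0.005
```

View pics/w4.png

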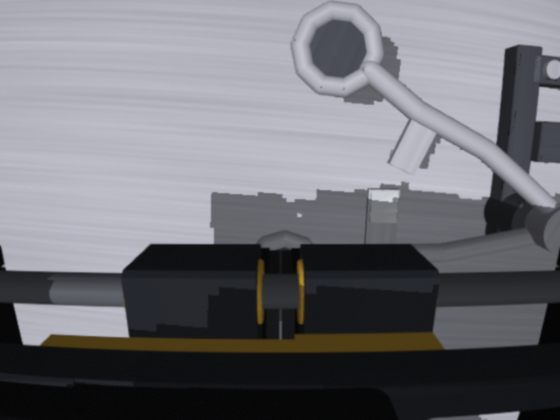

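```bash
python3 -m inch '[{"x":0,"y":0,"z":0.3,"ax":0,"ay":0,"az":0,"jaw":255},{"x":0,"y":0,"z":0.8,"ax":0,"ay":0,"az":0,"jaw":255},{"x":0,"y":-0.6,"z":0.9,"ax":0,"ay":0,"az":-0.3,"jaw":200},{"x":0,"y":-0.95,"z":0.8,"ax":0,"ay":0,"az":-0.5,"jaw":100},{"x":0,"y":-0.95,"z":0.1,"ax":0,"ay":0,"az":-0.5,"jaw":70},{"x":0,"y":-0.95,"z":0,"ax":0,"ay":0,"az":-0.5,"jaw":70},{"x":0,"y":-0.95,"z":0,"ax":0,"ay":0,"az":-0.5,"jaw":70},{"x":0,"y":-0.9,"z":0,"ax":0,"ay":0,"az":-0.4,"jaw":70},{"x":0,"y":-0.2,"z":0,"ax":0,"ay":0,"az":0,"jaw":70},{"x":0,"y":0,"z":0,"ax":0,"ay":0,"az":0,"jaw":70}]'
python3 - <<'E'
from h import *
s=sense();print(s["tcp_pos"],s["joints"])
c=cam("wrist"); im=capture("wrist"); cv2.imwrite("pics/w5.png",im[:,:,::-1])
np.savez("w5.npz",*c)
E
```

```text
time_s: 5.03
tcp_pos: [0.4633, -0.2075, 0.1949]
ee_rot: [[0.92, -0.392, 0.008], [-0.392, -0.92, -0.0], [0.008, -0.003, -1.0]]
wrist_force: [-0.2, 0.4, -0.5]
gripper_width: 0.714
[ 0.46326615 -0.2075078   0.19487207] [-5.80332556e+00  1.17313474e+01 -1.84842656e+01 -4.31321838e-02
 -5.93013099e+01  7.27163538e+01]
```

View pics/w5.png

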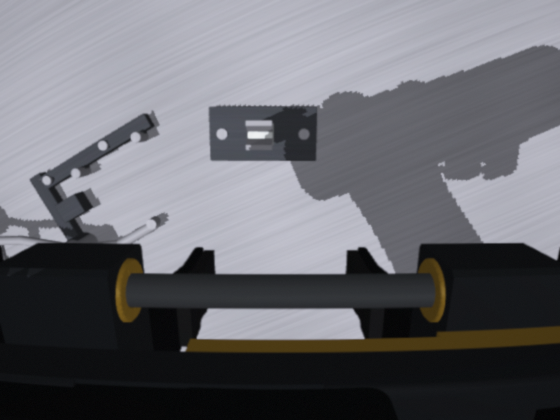

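```bash
python3 - <<'E'
from h import *
im=cv2.imread("pics/w5.png")[:,:,::-1]
crop(im,195,90,335,175,5,"pics/w5a.png")
crop(im,20,95,180,245,4,"pics/w5b.png")
E
```

```text
(no output)
```

View pics/w5a.png

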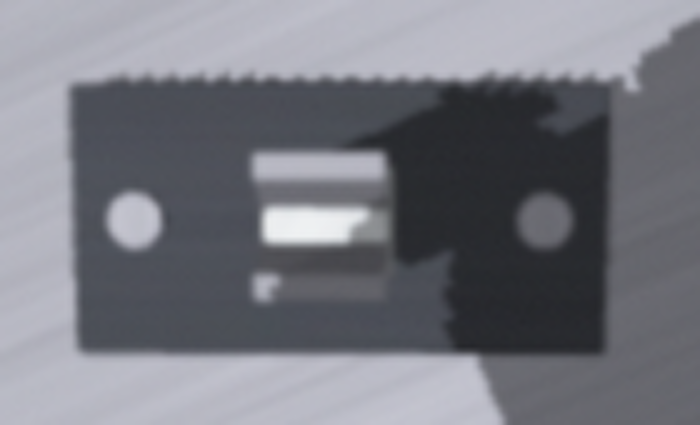

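View pics/w5b.png

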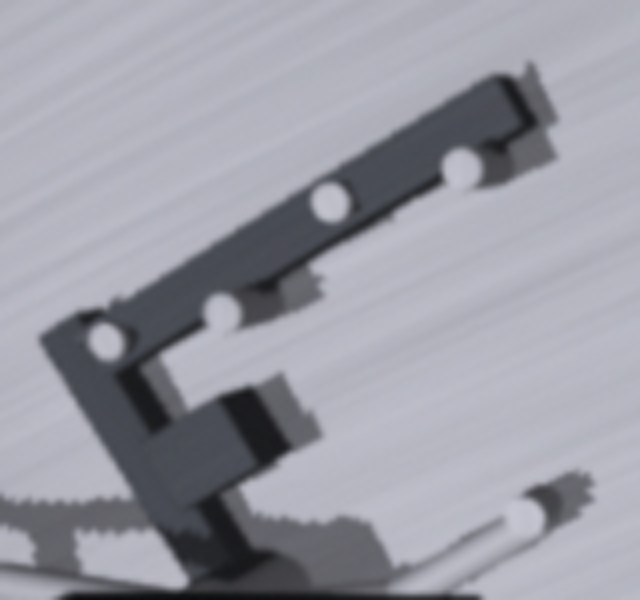

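```bash
python3 - <<'E'
from ld import *
c=ld("w5.npz")
A=lambda u:np.array(u)/5+[195,90]
B=lambda u:np.array(u)/4+[20,95]
pts=[(63,-40,22),(63,-110,22),(80,-125,12),(48,-25,18),(28,-25,18)]
uv=np.array([B((222,314)),B((462,167)),B((497,75)),B((228,391)),B((266,462))])
x,r=fit(c,pts,uv,[0.4965,-0.0034,np.radians(3.9)]); print(x[:2],np.degrees(x[2]));print(r)
print("home",P(x,[(33,-75,0)]))
w=px2w(c,B((524,517)),.016); print(w,R2(x[2]).T@(w[:2]-x[:2])*1000)
pts=[(25,50,10),(25,-50,10),(-25,50,10),(-25,-50,10)]
uv=np.array([A((72,87)),A((608,84)),A((79,350)),A((605,351))])
f,r=fit(c,pts,uv,[0.523,-0.214,np.radians(-22)]); print(f[:2],np.degrees(f[2]));print(r)
print(R2(x[2]).T@(f[:2]-x[:2])*1000,np.degrees(f[2]-x[2]))
E
```

```text
[ 0.49520446 -0.00430198] 4.714289091720926
[[ 0.77664583 -0.30762947]
 [ 0.79274085  0.01980901]
 [ 0.02214807 -1.45880725]
 [-2.13686759  0.79007718]
 [-0.5115751   0.77778268]]
home [[ 0.53425684 -0.07633607  0.        ]]
[ 0.4876381  -0.08050185  0.016     ] [-13.80340517 -75.3202199 ]
[ 0.52298708 -0.21526312] -23.0945068805476
[[-0.93192956 -0.84111062]
 [ 0.83857893 -0.56400846]
 [-0.36037587  0.97652842]
 [ 0.39375262  0.65788853]]
[  10.3503568  -212.53081278] -27.808795972268527
```

```bash
python3 -m inch '[{"x":0.95,"y":-0.12,"z":-0.5,"ax":0,"ay":0.05,"az":0.01,"jaw":70},{"x":0.05,"y":0,"z":-0.5,"ax":0,"ay":0,"az":0,"jaw":70},{"x":0,"y":0,"z":-0.3,"ax":0,"ay":0,"az":0,"jaw":70},{"x":0,"y":0,"z":0,"ax":0,"ay":0,"az":0,"jaw":70}]'
```

```text
time_s: 5.58
tcp_pos: [0.5243, -0.2079, 0.1165]
ee_rot: [[0.924, -0.381, 0.001], [-0.381, -0.924, 0.0], [0.001, -0.001, -1.0]]
wrist_force: [0.1, -0.8, -0.5]
gripper_width: 0.724
```

```bash
python3 -m inch '[{"x":-0.02,"y":-0.12,"z":-0.5,"ax":0,"ay":0,"az":-0.06,"jaw":70},{"x":0,"y":0,"z":-0.6,"ax":0,"ay":0,"az":0,"jaw":70},{"x":0,"y":0,"z":-0.4,"ax":0,"ay":0,"az":0,"jaw":70},{"x":0,"y":0,"z":0,"ax":0,"ay":0,"az":0,"jaw":70}]'
python3 - <<'E'
from h import *
im=capture("scene"); crop(im,50,200,200,330,5,"pics/s6.png")
E
```

```text
time_s: 6.08
tcp_pos: [0.5272, -0.2116, 0.0298]
ee_rot: [[0.923, -0.383, 0.011], [-0.383, -0.924, -0.002], [0.011, -0.003, -1.0]]
wrist_force: [0.0, 0.3, 0.9]
gripper_width: 0.725
```

View pics/s6.png

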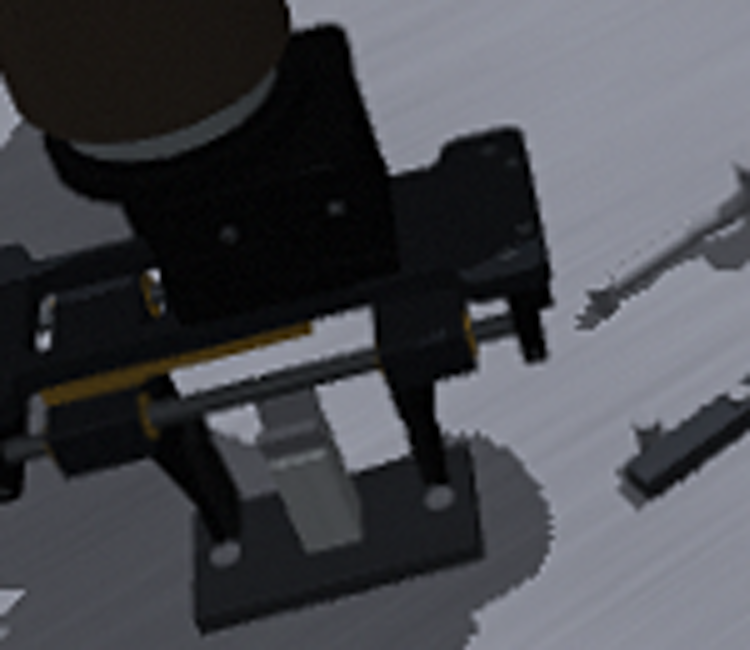

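```bash
python3 -m inch '[{"x":-0.06,"y":-0.04,"z":-0.12,"ax":0,"ay":0.06,"az":0,"jaw":70},{"x":0,"y":0,"z":0,"ax":0,"ay":0,"az":0,"jaw":150},{"x":0,"y":0,"z":0,"ax":0,"ay":0,"az":0,"jaw":255},{"x":0,"y":0,"z":0,"ax":0,"ay":0,"az":0,"jaw":255},{"x":0,"y":0,"z":0,"ax":0,"ay":0,"az":0,"jaw":255},{"x":0,"y":0,"z":0,"ax":0,"ay":0,"az":0,"jaw":255}]'
python3 - <<'E'
from h import *
s=sense();print(s["tcp_pos"],s["wrist_force"],s["moment"],s["ee_rot"])
im=capture("scene"); crop(im,50,200,200,330,5,"pics/s7.png")
E
```

```text
time_s: 6.88
tcp_pos: [0.5274, -0.2146, 0.0281]
ee_rot: [[0.924, -0.382, 0.011], [-0.382, -0.924, -0.004], [0.012, -0.0, -1.0]]
wrist_force: [-0.7, -2.7, -1.1]
gripper_width: 0.242
[ 0.52741108 -0.2146089   0.02813563] [-0.69489184 -2.65714832 -1.07722322] [-0.74005282  0.16305668 -0.01225477] [[ 9.24245127e-01 -3.81644815e-01  1.08710888e-02]
 [-3.81623536e-01 -9.24308969e-01 -4.05036670e-03]
 [ 1.15940464e-02 -4.05131678e-04 -9.99932705e-01]]
```

View pics/s7.png

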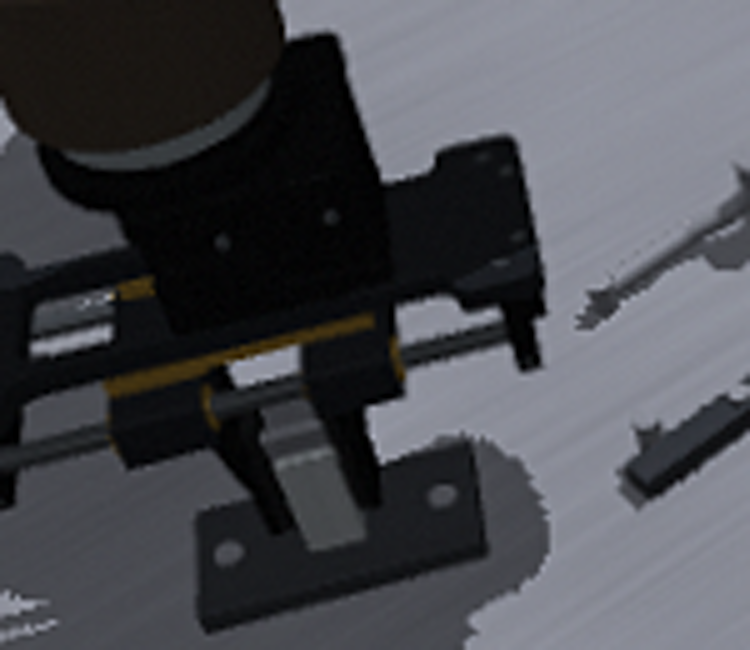

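```bash
python3 -m inch '[{"x":0,"y":0,"z":0.2,"ax":0,"ay":0.06,"az":0,"jaw":255},{"x":0,"y":0,"z":0.1,"ax":0,"ay":0.03,"az":0.4,"jaw":255},{"x":0,"y":0,"z":0,"ax":0,"ay":0,"az":0.7,"jaw":255},{"x":0,"y":0,"z":0,"ax":0,"ay":0,"az":0.7,"jaw":255},{"x":0,"y":0,"z":0,"ax":0,"ay":0,"az":0.6,"jaw":255},{"x":0,"y":0,"z":0,"ax":0,"ay":0,"az":0.2,"jaw":255},{"x":0,"y":0,"z":0,"ax":0,"ay":0,"az":0,"jaw":255}]'
```

```text
time_s: 7.8
tcp_pos: [0.5175, -0.2117, 0.0365]
ee_rot: [[0.997, 0.069, -0.026], [0.069, -0.998, -0.002], [-0.026, 0.0, -1.0]]
wrist_force: [0.3, 0.1, -5.0]
gripper_width: 0.23
```

```bash
python3 -m inch '[{"x":0.2,"y":0,"z":0,"ax":0,"ay":-0.14,"az":0.03,"jaw":255},{"x":0.15,"y":0,"z":0,"ax":0,"ay":0,"az":0.02,"jaw":255},{"x":0,"y":0,"z":0,"ax":0,"ay":0,"az":0,"jaw":255},{"x":0,"y":0,"z":0,"ax":0,"ay":0,"az":0,"jaw":255}]'
python3 - <<'E'
from h import *
im=capture("scene"); crop(im,50,180,250,330,4,"pics/s8.png")
im=capture("top"); crop(im,300,200,440,280,5,"pics/t8.png")
E
```

```text
time_s: 8.3
tcp_pos: [0.5401, -0.2116, 0.0359]
ee_rot: [[0.997, 0.076, -0.0], [0.076, -0.997, -0.002], [-0.0, 0.002, -1.0]]
wrist_force: [-0.0, 0.7, -5.9]
gripper_width: 0.231
```

View pics/s8.png

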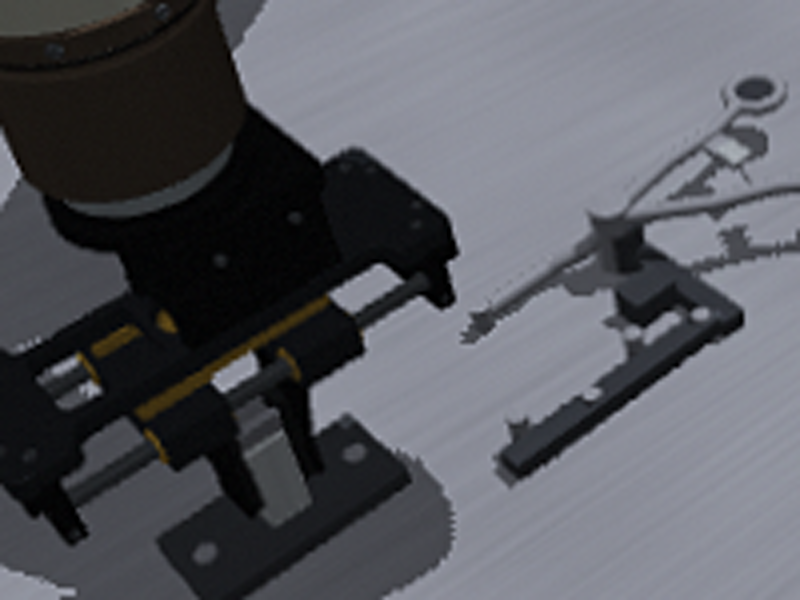

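View pics/t8.png

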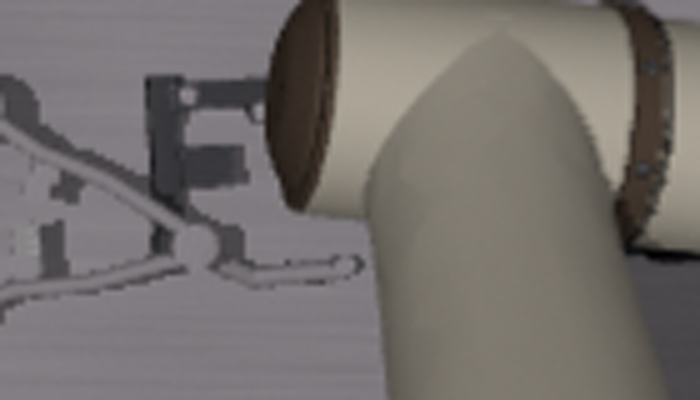

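```bash
python3 - <<'E'
from ld import *
c=cam("scene"); B=lambda u:np.array(u)/4+[50,180]
for dz in (8,):
  pts=[(25,50,10+dz),(-25,50,10+dz),(-25,-50,10+dz)]
  uv=np.array([B((411,470)),B((345,415)),B((157,543))])
  f,r=fit(c,pts,uv,[0.536,-0.21,np.radians(4)]); print(f[:2],np.degrees(f[2]));print(r)
# fixture in scene cam: dowel tops, rail corner
pts=[(63,-110,22),(63,-40,22),(80,-125,12),(48,-25,18)]
uv=np.array([B((519,425)),B((633,333)),B((513,464)),B((647,311))])
x,r=fit(c,pts,uv,[0.496,-0.003,np.radians(4)]); print(x[:2],np.degrees(x[2]));print(r);print(P(x,[(33,-75,0)]))
print(R2(x[2]).T@(f[:2]-x[:2])*1000)
E
```

```text
[ 0.54248577 -0.2104881 ] 5.606432772205738
[[-0.11564643 -0.18343187]
 [ 0.7646706  -0.35433239]
 [-0.52743618  0.44853727]]
[0.50503509 0.00157292] 1.7044014309942748
[[-0.51440309 -2.73608022]
 [ 1.07874972  0.68718251]
 [ 0.34735539  0.64045234]
 [-0.78493239 -0.17047842]]
[[ 0.54025122 -0.07241237  0.        ]]
[  31.12677364 -213.08110061]
```

```bash
python3 - <<'E'
from h import *
s=sense();print(s["tcp_pos"])
c=cam("wrist"); im=capture("wrist"); cv2.imwrite("pics/w9.png",im[:,:,::-1])
np.savez("w9.npz",*c)
E
```

```text
[ 0.54012625 -0.2116958   0.03605851]
```

View pics/w9.png

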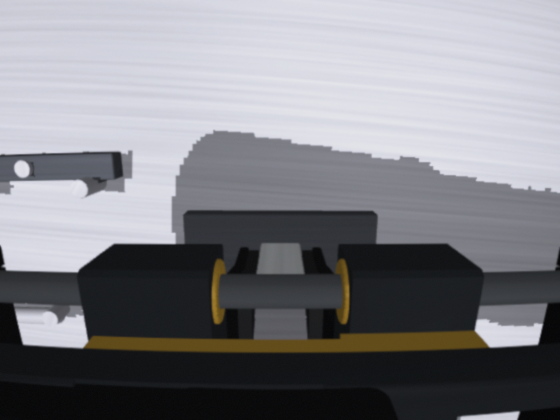

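```bash
python3 - <<'E'
from h import *
im=cv2.imread("pics/w9.png")[:,:,::-1]
crop(im,0,140,200,240,4,"pics/w9a.png")
crop(im,170,195,390,265,3,"pics/w9b.png")
E
```

```text
(no output)
```

View pics/w9a.png

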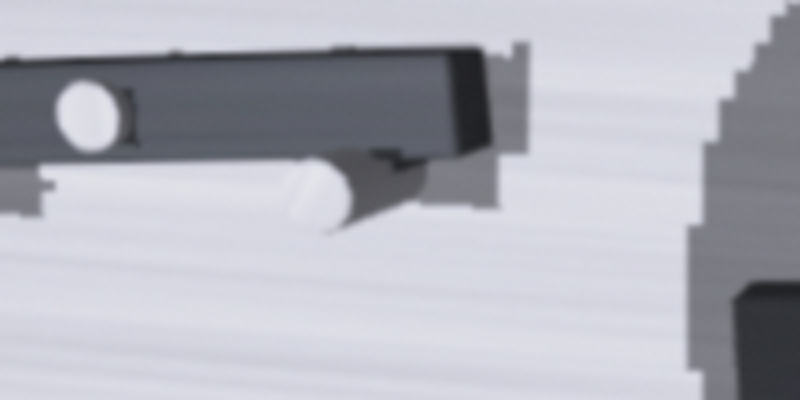

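View pics/w9b.png

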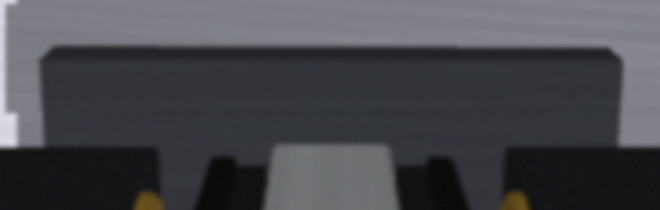

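```bash
cat > rel.py <<'E'
from ld import *
def rel(c,L,Rr,z,db,extra=None,yaw=np.radians(4.4)):
    a=px2w(c,L,z); b=px2w(c,Rr,z); d=a-b
    print("foot edge L",a[:2],"R",b[:2],"len",np.linalg.norm(d),"yaw",np.degrees(np.arctan2(-d[0],d[1])))
    for n,(u,zz,fx) in (db.items()):
        w=px2w(c,u,zz); org=w[:2]-R2(yaw)@(np.array(fx)/1000)
        print(n,w[:2],"L corner in fixture",R2(yaw).T@(a[:2]-org)*1000,"R",R2(yaw).T@(b[:2]-org)*1000)
E
python3 - <<'E'
from rel import *
c=ld("w9.npz")
for z in (.014,.018): rel(c,(183.5,215),(377.3,215.3),z,{"db":((80,188.25),.022,(63,-110)),"ro":((111.75,152.5),.012,(80,-125)),"ri":((114.25,179.25),.012,(66,-125))})
E
```

```text
foot edge L [ 0.55617445 -0.15955062] R [ 0.56365561 -0.26007274] len 0.10080011917340048 yaw 4.256279487718538
db [ 0.56815883 -0.10857733] L corner in fixture [  47.14031115 -159.90362686] R [  46.88746478 -260.70342891]
ro [ 0.58586271 -0.12114051] L corner in fixture [  47.45244392 -161.01925344] R [  47.19959755 -261.8190555 ]
ri [ 0.57206752 -0.12215604] L corner in fixture [  47.28488739 -161.06506658] R [  47.03204103 -261.86486864]
foot edge L [ 0.55725467 -0.16055179] R [ 0.56457312 -0.25888756] len 0.09860771819375612 yaw 4.256279487718522
db [ 0.56815883 -0.10857733] L corner in fixture [  48.14054715 -160.98472116] R [  47.89320019 -259.59212913]
ro [ 0.58586271 -0.12114051] L corner in fixture [  48.45267992 -162.10034775] R [  48.20533295 -260.70775572]
ri [ 0.57206752 -0.12215604] L corner in fixture [  48.28512339 -162.14616089] R [  48.03777643 -260.75356886]
```

```bash
python3 -m inch '[{"x":0.05,"y":0.2,"z":0,"ax":0,"ay":0,"az":0,"jaw":255},{"x":0,"y":0.3,"z":0,"ax":0,"ay":0,"az":0,"jaw":255},{"x":-0.02,"y":0.3,"z":0,"ax":0,"ay":0,"az":0,"jaw":255},{"x":0,"y":0,"z":0,"ax":0,"ay":0,"az":0,"jaw":255},{"x":0,"y":0,"z":0,"ax":0,"ay":0,"az":0,"jaw":255}]'
python3 - <<'E'
from h import *
s=sense();print(s["tcp_pos"])
c=cam("wrist"); im=capture("wrist"); cv2.imwrite("pics/w10.png",im[:,:,::-1])
np.savez("w10.npz",*c); crop(im,30,130,420,260,2,"pics/w10a.png")
E
```

```text
time_s: 9.07
tcp_pos: [0.5415, -0.1588, 0.0364]
ee_rot: [[0.997, 0.078, 0.0], [0.078, -0.997, -0.002], [0.0, 0.002, -1.0]]
wrist_force: [-0.3, -0.1, -6.4]
gripper_width: 0.228
[ 0.54148719 -0.15883609  0.03638404]
```

View pics/w10a.png

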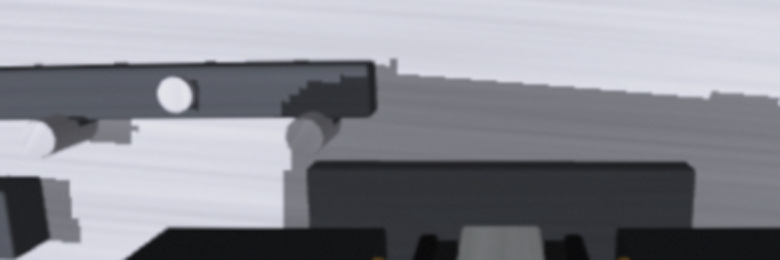

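```bash
python3 - <<'E'
from rel import *
c=ld("w10.npz")
rel(c,(183.5,214.5),(377.3,214.9),.016,{"db":((182,197.5),.022,(63,-110)),"da":((48.5,199.5),.022,(63,-40))})
a=px2w(c,(182,197.5),.022)-px2w(c,(48.5,199.5),.022); print(np.linalg.norm(a),np.degrees(np.arctan2(a[0],-a[1])))
E
```

```text
foot edge L [ 0.55816338 -0.10708018] R [ 0.56569528 -0.20664502] len 0.09984932365196678 yaw 4.326081948577101
db [ 0.56836042 -0.1077097 ] L corner in fixture [  52.88131243 -108.59002595] R [  52.75249552 -208.43926651]
da [ 0.56224253 -0.03790648] L corner in fixture [  53.62593698 -108.65687419] R [  53.49712007 -208.50611475]
0.07007080482112048 5.008879079946804
```

```bash
python3 -m inch '[{"x":-0.02,"y":0.3,"z":0,"ax":0,"ay":0,"az":0.02,"jaw":255},{"x":-0.03,"y":0.4,"z":0,"ax":0,"ay":0,"az":0.02,"jaw":255},{"x":-0.02,"y":0.25,"z":0,"ax":0,"ay":0,"az":0,"jaw":255},{"x":0,"y":0,"z":0,"ax":0,"ay":0,"az":0,"jaw":255},{"x":0,"y":0,"z":0,"ax":0,"ay":0,"az":0,"jaw":255}]'
python3 - <<'E'
from h import *
s=sense();print(s["tcp_pos"])
c=cam("wrist"); im=capture("wrist"); cv2.imwrite("pics/w11.png",im[:,:,::-1])
np.savez("w11.npz",*c); crop(im,30,130,420,260,2,"pics/w11a.png")
im=capture("scene"); crop(im,150,170,300,290,5,"pics/s11.png")
E
```

```text
time_s: 9.75
tcp_pos: [0.5371, -0.0997, 0.0365]
ee_rot: [[0.997, 0.083, 0.001], [0.083, -0.997, -0.002], [0.001, 0.002, -1.0]]
wrist_force: [0.8, 0.4, -6.0]
gripper_width: 0.228
[ 0.53712625 -0.09966893  0.03651865]
```

View pics/w11a.png

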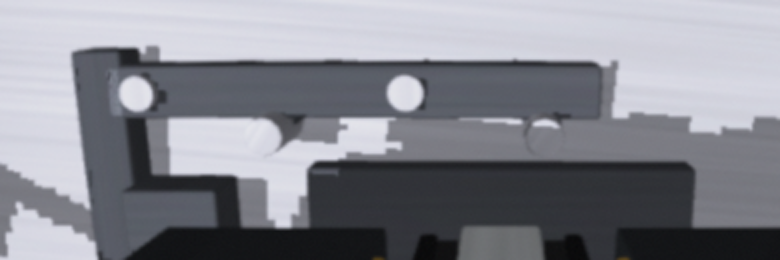

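View pics/s11.png

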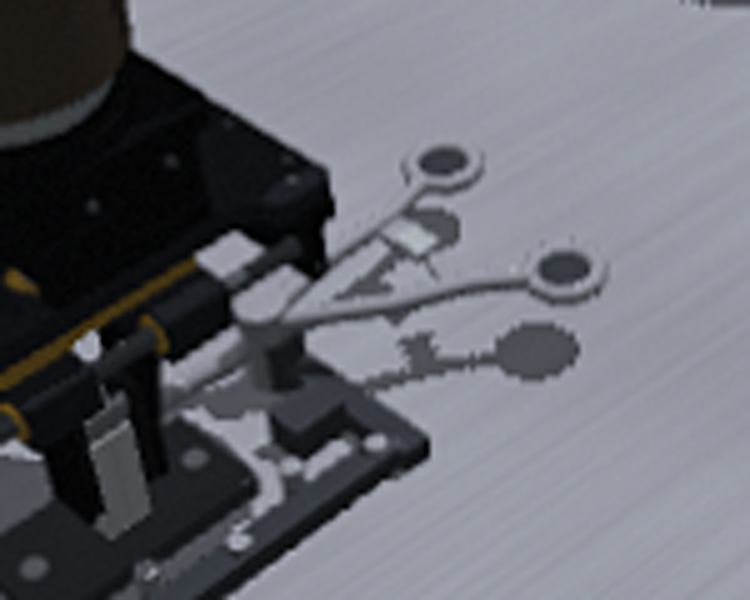

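```bash
python3 - <<'E'
from rel import *
c=ld("w11.npz")
a=px2w(c,(301.5,197.5),.022)-px2w(c,(162.5,198.5),.022); print(np.linalg.norm(a),np.degrees(np.arctan2(a[0],-a[1])))
rel(c,(183.5,214.5),(377.3,214.9),.016,{"db":((301.5,197.5),.022,(63,-110)),"da":((162.5,198.5),.022,(63,-40))},yaw=np.radians(4.7))
a=px2w(c,np.array((600,65))/2+[30,130],.012)-px2w(c,np.array((140,67))/2+[30,130],.012); print(np.linalg.norm(a),np.degrees(np.arctan2(a[0],-a[1])))
E
```

```text
0.06862987421171007 5.113909339341591
foot edge L [ 0.55345132 -0.04778733] R [ 0.56154517 -0.14737962] len 0.0999206378247172 yaw 4.646207302985065
db [ 0.56848216 -0.10696278] L corner in fixture [ 52.86844559 -49.79193337] R [  52.77463415 -149.71252716]
da [ 0.56236476 -0.03860609] L corner in fixture [ 53.36422904 -48.42001678] R [  53.27041759 -148.34061057]
0.11870067407141355 4.716298113097563
```

```bash
python3 -m inch '[{"x":0,"y":0.05,"z":-0.05,"ax":0,"ay":0,"az":0,"jaw":255},{"x":0,"y":0.05,"z":-0.05,"ax":0,"ay":0,"az":0,"jaw":255},{"x":0,"y":0,"z":0,"ax":0,"ay":0,"az":0,"jaw":255}]'; python3 -m inch '[{"x":0,"y":0,"z":-0.03,"ax":0,"ay":0,"az":0,"jaw":255},{"x":0,"y":0,"z":0,"ax":0,"ay":0,"az":0,"jaw":255}]'
```

```text
time_s: 10.22
tcp_pos: [0.5369, -0.0945, 0.0298]
ee_rot: [[0.997, 0.081, 0.0], [0.081, -0.997, -0.002], [0.0, 0.002, -1.0]]
wrist_force: [0.9, -0.2, -5.2]
gripper_width: 0.228
time_s: 10.48
tcp_pos: [0.5373, -0.0947, 0.0284]
ee_rot: [[0.997, 0.081, 0.001], [0.081, -0.997, -0.002], [0.001, 0.002, -1.0]]
wrist_force: [-0.5, 0.7, -5.3]
gripper_width: 0.231
```

```bash
python3 -m inch '[{"x":0,"y":0,"z":-0.02,"ax":0,"ay":0,"az":0,"jaw":255},{"x":0,"y":0,"z":0,"ax":0,"ay":0,"az":0,"jaw":255}]'; python3 -m inch '[{"x":0,"y":0,"z":-0.02,"ax":0,"ay":0,"az":0,"jaw":255},{"x":0,"y":0,"z":0,"ax":0,"ay":0,"az":0,"jaw":255}]'
```

```text
time_s: 10.72
tcp_pos: [0.5375, -0.0947, 0.0285]
ee_rot: [[0.997, 0.081, 0.002], [0.081, -0.997, -0.002], [0.002, 0.002, -1.0]]
wrist_force: [-0.6, -0.5, -4.6]
gripper_width: 0.228
time_s: 10.98
tcp_pos: [0.5375, -0.0947, 0.0284]
ee_rot: [[0.997, 0.082, 0.002], [0.082, -0.997, -0.002], [0.002, 0.002, -1.0]]
wrist_force: [0.1, 0.7, -3.6]
gripper_width: 0.23
```

```bash
python3 -m inch '[{"x":0,"y":0.1,"z":0,"ax":0,"ay":0,"az":0,"jaw":255},{"x":-0.01,"y":0.1,"z":0,"ax":0,"ay":0,"az":0,"jaw":255},{"x":0,"y":0,"z":0,"ax":0,"ay":0,"az":0,"jaw":255},{"x":0,"y":0,"z":0,"ax":0,"ay":0,"az":0,"jaw":255}]'
python3 - <<'E'
from h import *
s=sense();print(s["tcp_pos"],s["wrist_force"])
c=cam("wrist"); im=capture("wrist"); cv2.imwrite("pics/w12.png",im[:,:,::-1])
np.savez("w12.npz",*c); crop(im,80,130,400,260,2.5,"pics/w12a.png")
E
```

```text
time_s: 11.48
tcp_pos: [0.5378, -0.0823, 0.0284]
ee_rot: [[0.997, 0.082, 0.004], [0.082, -0.997, -0.003], [0.004, 0.003, -1.0]]
wrist_force: [-0.9, -2.5, -0.9]
gripper_width: 0.226
[ 0.53783924 -0.08230278  0.02838509] [-0.88345693 -2.47081008 -0.87977191]
```

View pics/w12a.png

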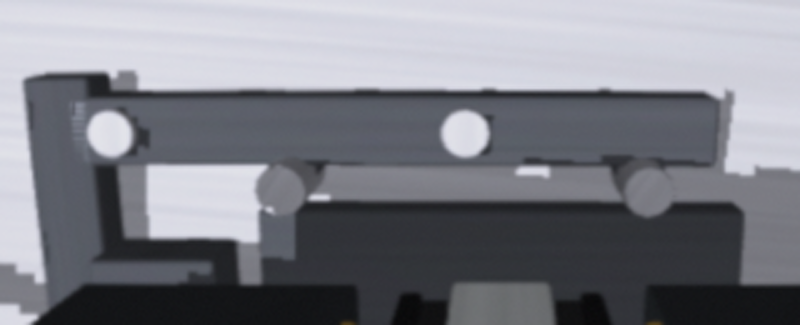

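```bash
python3 - <<'E'
from rel import *
c=ld("w12.npz"); B=lambda u:np.array(u)/2.5+[80,130]
rel(c,B((262,214)),B((742,214)),.010,{"db":(B((648,191)),.022,(63,-110)),"da":(B((279,189)),.022,(63,-40))},yaw=np.radians(4.7))
print(px2w(c,B((237,252)),.018))
E
```

```text
foot edge L [ 0.55434707 -0.03168008] R [ 0.56233273 -0.1292744 ] len 0.09792048787742426 yaw 4.677809191348984
db [ 0.56799674 -0.10716962] L corner in fixture [ 55.58172757 -33.64586907] R [  55.5438027  -131.56634961]
da [ 0.56271327 -0.03774633] L corner in fixture [ 55.15898795 -33.26864225] R [  55.12106309 -131.18912278]
[ 0.54836214 -0.0287917   0.018     ]
```

```bash
python3 -m inch '[{"x":0,"y":0.06,"z":0,"ax":0,"ay":0.03,"az":0,"jaw":255},{"x":0,"y":0,"z":0,"ax":0,"ay":0,"az":0,"jaw":255}]'; python3 -m inch '[{"x":0.02,"y":0.03,"z":0,"ax":0,"ay":0,"az":0,"jaw":255},{"x":0,"y":0,"z":0,"ax":0,"ay":0,"az":0,"jaw":255}]'
```

```text
time_s: 11.78
tcp_pos: [0.5381, -0.0787, 0.0285]
ee_rot: [[0.997, 0.082, -0.001], [0.082, -0.997, -0.003], [-0.001, 0.003, -1.0]]
wrist_force: [-0.2, 0.0, -1.5]
gripper_width: 0.228
time_s: 12.02
tcp_pos: [0.5388, -0.077, 0.0285]
ee_rot: [[0.997, 0.082, -0.002], [0.082, -0.997, -0.003], [-0.002, 0.003, -1.0]]
wrist_force: [-0.1, -0.8, -1.4]
gripper_width: 0.225
```

```bash
python3 -m inch '[{"x":0.02,"y":0.025,"z":0,"ax":0,"ay":0,"az":0,"jaw":255},{"x":0,"y":0,"z":0,"ax":0,"ay":0,"az":0,"jaw":255}]'; python3 -m inch '[{"x":0.02,"y":0.02,"z":0,"ax":0,"ay":0,"az":0,"jaw":255},{"x":0,"y":0,"z":0,"ax":0,"ay":0,"az":0,"jaw":255}]'
python3 - <<'E'
from h import *
c=cam("wrist"); im=capture("wrist"); cv2.imwrite("pics/w13.png",im[:,:,::-1])
np.savez("w13.npz",*c); crop(im,80,130,400,260,2.5,"pics/w13a.png")
E
```

```text
time_s: 12.28
tcp_pos: [0.5391, -0.0762, 0.0286]
ee_rot: [[0.997, 0.081, -0.005], [0.081, -0.997, -0.004], [-0.005, 0.004, -1.0]]
wrist_force: [0.2, -1.3, -1.2]
gripper_width: 0.224
time_s: 12.52
tcp_pos: [0.5392, -0.076, 0.0287]
ee_rot: [[0.997, 0.081, -0.007], [0.081, -0.997, -0.005], [-0.008, 0.005, -1.0]]
wrist_force: [-1.0, -1.3, -1.4]
gripper_width: 0.225
```

View pics/w13a.png

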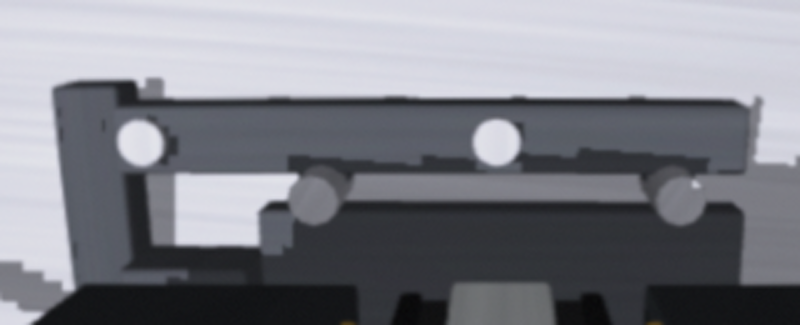

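```bash
python3 - <<'E'
from rel import *
c=ld("w13.npz"); B=lambda u:np.array(u)/2.5+[80,130]
rel(c,B((261,213)),B((742,213)),.010,{"db":(B((681,201)),.022,(63,-110)),"da":(B((313,199)),.022,(63,-40))},yaw=np.radians(4.7))
print(px2w(c,B((258,252)),.018),px2w(c,B((261,252)),.01))
E
python3 -m inch '[{"x":0.05,"y":0,"z":0,"ax":0,"ay":-0.04,"az":0,"jaw":255},{"x":0,"y":0,"z":0,"ax":0,"ay":0,"az":0,"jaw":255}]';
```

```text
foot edge L [ 0.55575774 -0.02522172] R [ 0.56356725 -0.12302699] len 0.0981165613159271 yaw 4.565241824577644
db [ 0.56779567 -0.10740606] L corner in fixture [ 57.73661045 -27.1056449 ] R [  57.50584307 -125.22193483]
da [ 0.56263999 -0.03800305] L corner in fixture [ 57.18817151 -26.6977211 ] R [  56.95740414 -124.81401104]
[ 0.5499983  -0.02668161  0.018     ] [ 0.54743981 -0.02533429  0.01      ]
time_s: 12.82
tcp_pos: [0.5391, -0.076, 0.0286]
ee_rot: [[0.997, 0.08, -0.007], [0.08, -0.997, -0.006], [-0.007, 0.005, -1.0]]
wrist_force: [-0.1, -1.8, -0.4]
gripper_width: 0.227
```

```bash
python3 -m inch '[{"x":0.06,"y":0.01,"z":0,"ax":0,"ay":-0.06,"az":0,"jaw":255},{"x":0.06,"y":0.01,"z":0,"ax":0,"ay":-0.04,"az":0,"jaw":255}]';
```

```text
time_s: 13.08
tcp_pos: [0.5393, -0.076, 0.0286]
ee_rot: [[0.997, 0.079, -0.005], [0.079, -0.997, -0.008], [-0.006, 0.007, -1.0]]
wrist_force: [-9.5, -2.8, 10.4]
gripper_width: 0.23
```

```bash
python3 -m inch '[{"x":0,"y":0.03,"z":0.01,"ax":0,"ay":0,"az":0,"jaw":255},{"x":0,"y":0.03,"z":0,"ax":0,"ay":0,"az":0,"jaw":255}]';
python3 - <<'E'
from h import *
c=cam("wrist"); im=capture("wrist"); cv2.imwrite("pics/w14.png",im[:,:,::-1])
np.savez("w14.npz",*c); crop(im,90,150,390,260,2.66,"pics/w14a.png"); s=sense(); print(s["wrist_force"],s["moment"])
E
```

```text
time_s: 13.32
tcp_pos: [0.5391, -0.0747, 0.029]
ee_rot: [[0.997, 0.081, -0.006], [0.081, -0.997, -0.011], [-0.007, 0.011, -1.0]]
wrist_force: [0.3, -14.4, -1.1]
gripper_width: 0.224
[ -0.99104662 -11.57039257  -1.10150634] [-3.59065545  0.02042001 -0.03825125]
```

View pics/w14a.png

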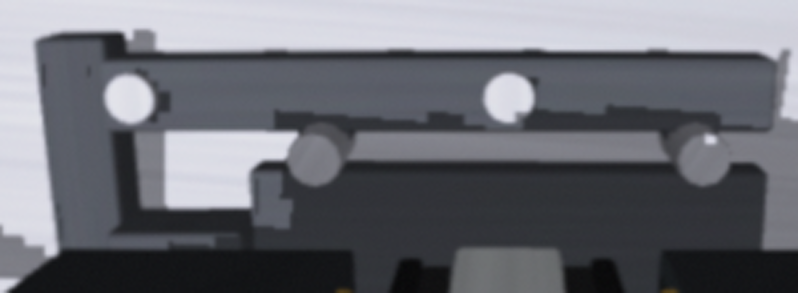

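```bash
python3 -m inch '[{"x":0.03,"y":0,"z":0,"ax":-0.06,"ay":-0.04,"az":0,"jaw":255},{"x":0.03,"y":0,"z":-0.01,"ax":-0.06,"ay":-0.04,"az":0,"jaw":255}]';
```

```text
time_s: 13.62
tcp_pos: [0.5392, -0.075, 0.029]
ee_rot: [[0.997, 0.078, 0.0], [0.078, -0.996, -0.033], [-0.002, 0.032, -0.999]]
wrist_force: [-9.3, 0.2, 13.7]
gripper_width: 0.23
```

```bash
python3 -m inch '[{"x":0,"y":0,"z":0.01,"ax":0.15,"ay":0,"az":0,"jaw":255},{"x":0,"y":0.02,"z":0,"ax":0.06,"ay":0,"az":0,"jaw":255}]';
```

```text
time_s: 13.88
tcp_pos: [0.5389, -0.075, 0.0287]
ee_rot: [[0.997, 0.08, -0.001], [0.08, -0.997, 0.002], [-0.0, -0.003, -1.0]]
wrist_force: [-0.4, -13.1, -3.4]
gripper_width: 0.226
```

Square now, pressed lightly on the end stop. Touch the dowels once more, then release.

```bash
python3 -m inch '[{"x":0.05,"y":0,"z":0,"ax":0,"ay":0,"az":0,"jaw":255},{"x":0.05,"y":0,"z":0,"ax":0,"ay":0,"az":0,"jaw":255}]'; python3 -m inch '[{"x":0,"y":0,"z":0,"ax":0,"ay":0,"az":0,"jaw":255},{"x":0,"y":0,"z":0,"ax":0,"ay":0,"az":0,"jaw":170},{"x":0,"y":0,"z":0,"ax":0,"ay":0,"az":0,"jaw":140},{"x":0,"y":0,"z":0,"ax":0,"ay":0,"az":0,"jaw":140}]'
python3 - <<'E'
from h import *
c=cam("wrist"); im=capture("wrist"); cv2.imwrite("pics/w15.png",im[:,:,::-1])
np.savez("w15.npz",*c); crop(im,90,150,390,260,2.66,"pics/w15a.png"); s=sense(); print(s["wrist_force"],s["moment"])
E
```

```text
time_s: 14.12
tcp_pos: [0.5394, -0.0752, 0.0286]
ee_rot: [[0.997, 0.079, -0.014], [0.079, -0.997, 0.002], [-0.014, -0.003, -1.0]]
wrist_force: [-9.5, 1.7, 10.8]
gripper_width: 0.226
time_s: 14.62
tcp_pos: [0.5433, -0.0736, 0.0294]
ee_rot: [[0.997, 0.081, -0.006], [0.081, -0.997, 0.003], [-0.006, -0.003, -1.0]]
wrist_force: [0.4, -1.0, -0.6]
gripper_width: 0.427
[ 0.1585293  -0.20538186  0.36879825] [-0.03818622 -0.09058722 -0.01941078]
```

View pics/w15a.png

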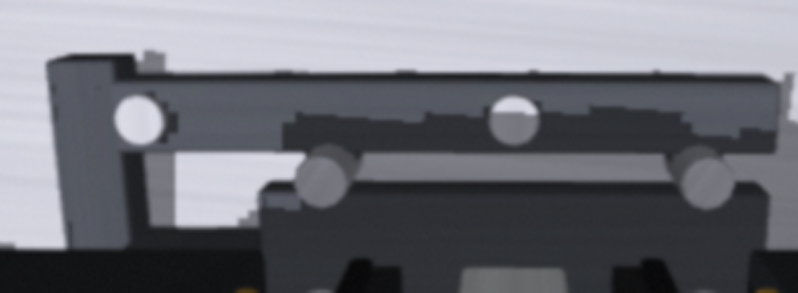

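```bash
python3 -m inch '[{"x":0,"y":-0.02,"z":0.4,"ax":0,"ay":0,"az":0,"jaw":130},{"x":0,"y":0,"z":0.8,"ax":0,"ay":0,"az":0,"jaw":130},{"x":-0.3,"y":0,"z":0.8,"ax":0,"ay":0,"az":0,"jaw":180},{"x":-0.8,"y":0.2,"z":0.6,"ax":0,"ay":0,"az":0,"jaw":255},{"x":-0.3,"y":0.1,"z":0,"ax":0,"ay":0,"az":0,"jaw":255},{"x":0,"y":0,"z":0,"ax":0,"ay":0,"az":0,"jaw":255}]'
python3 - <<'E'
from h import *
c=cam("wrist"); im=capture("wrist"); cv2.imwrite("pics/w16.png",im[:,:,::-1])
np.savez("w16.npz",*c); crop(im,300,20,500,170,4,"pics/w16a.png")
E
```

```text
time_s: 15.42
tcp_pos: [0.4584, -0.0557, 0.1888]
ee_rot: [[0.997, 0.081, -0.003], [0.081, -0.997, 0.004], [-0.003, -0.004, -1.0]]
wrist_force: [0.4, 1.5, -1.0]
gripper_width: 0.119
```

View pics/w16.png

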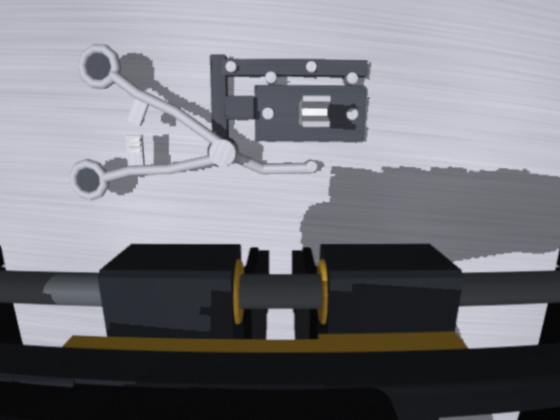

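```bash
python3 - <<'E'
from h import *
im=cv2.imread("pics/w16.png")[:,:,::-1]
crop(im,200,40,380,175,4.4,"pics/w16a.png"); crop(im,60,30,240,165,4.4,"pics/w16b.png")
E
```

```text
(no output)
```

View pics/w16a.png

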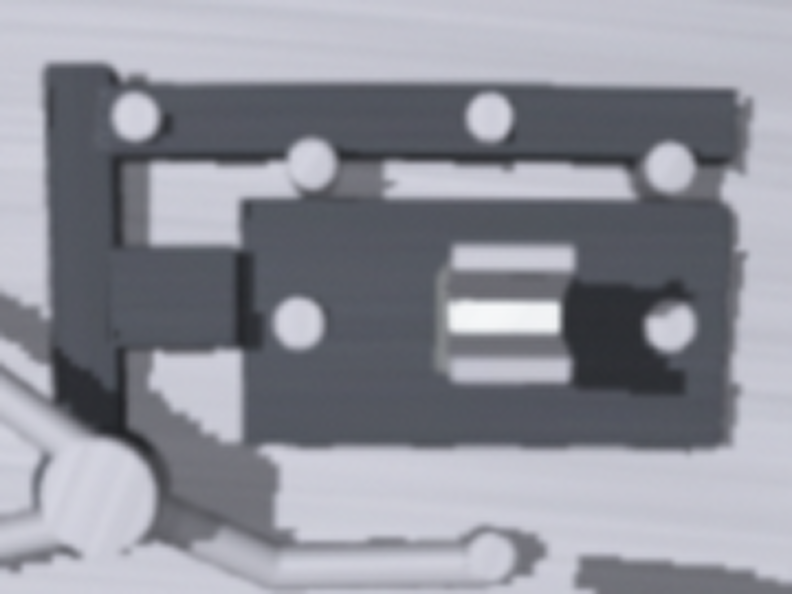

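View pics/w16b.png

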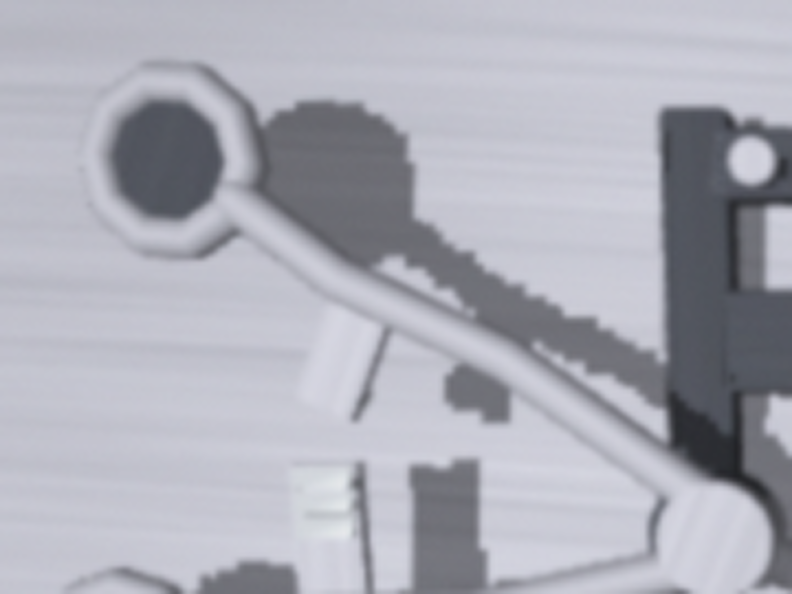

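```bash
python3 - <<'E'
from rel import *
c=ld("w16.npz")
A=lambda u:np.array(u)/4.4+[200,40]
B=lambda u:np.array(u)/4.4+[60,30]
pts=[(63,-40,22),(63,-110,22),(80,-125,12),(0,0,43),(48,-25,18),(28,-25,18)]
uv=np.array([A(u) for u in [(312,164),(669,167),(737,90),(98,493),(237,248),(237,348)]])
x,r=fit(c,pts,uv,[0.496,-0.0034,np.radians(4.6)]); print(x[:2],np.degrees(x[2]));print(r*4.4)
uvf=np.array([A(u) for u in [(242,200),(735,204),(243,443),(733,444)]])
f,r=fit(c,[(25,50,10),(25,-50,10),(-25,50,10),(-25,-50,10)],uvf,[0.534,-0.075,.08]);print(f[:2],np.degrees(f[2]));print(r*4.4)
print("rest in fix",R2(x[2]).T@(f[:2]-x[:2])*1000)
print("expected corners at home", (w2px(c,P(x,[(58,-25,10),(58,-125,10),(8,-25,10),(8,-125,10)]))-[200,40])*4.4)
for n,u,z in [("fr",B((173,159)),.038),("jt",A((492,555)),.016)]:
  w=px2w(c,u,z); print(n,w,R2(x[2]).T@(w[:2]-x[:2])*1000)
print("0.42 ring",P(x,[(72.9,104.4,38),(35.1,122.3,38)]))
E
```

```text
[ 0.4958459  -0.00289107] 4.380079930943877
[[-0.92985103  0.15103153]
 [ 1.88024096  1.43757996]
 [ 2.23243281 -1.8216309 ]
 [-1.41508516  4.78879889]
 [-1.10654228 -3.1991958 ]
 [-0.28632243 -0.41234226]]
[ 0.53482028 -0.0760835 ] 4.8309326203658065
[[ 0.22164728 -2.62273741]
 [ 1.04162633 -4.93499317]
 [ 2.97441739  3.91776193]
 [-7.10717779  3.43386409]]
rest in fix [ 33.2706696  -75.95522769]
expected corners at home [[238.45637348 196.74707346]
 [732.20034679 202.3465331 ]
 [240.4231286  446.30903454]
 [720.26642522 450.57018017]]
fr [0.56035575 0.10445328 0.038     ] [ 72.51958942 102.10406326]
jt [ 0.48817016 -0.08100053  0.016     ] [-13.61872392 -77.29511064]
0.42 ring [[0.56055971 0.10677156 0.038     ]
 [0.52150304 0.1217324  0.038     ]]
```

```bash
python3 -m inch '[{"x":0.5,"y":-0.5,"z":0,"ax":0,"ay":0,"az":0,"jaw":255},{"x":0.6,"y":-0.5,"z":0,"ax":0,"ay":0,"az":0,"jaw":255},{"x":0.12,"y":-0.1,"z":-0.6,"ax":0,"ay":0,"az":0,"jaw":255},{"x":0,"y":0,"z":-0.5,"ax":0,"ay":0,"az":0,"jaw":255},{"x":0,"y":0,"z":0,"ax":0,"ay":0,"az":0,"jaw":255}]'
```

```text
time_s: 16.1
tcp_pos: [0.5388, -0.1257, 0.1133]
ee_rot: [[0.997, 0.082, -0.011], [0.082, -0.997, 0.002], [-0.011, -0.003, -1.0]]
wrist_force: [0.3, 1.0, 0.4]
gripper_width: 0.008
```

```bash
python3 -m inch '[{"x":0,"y":0,"z":-0.6,"ax":0,"ay":-0.06,"az":0,"jaw":255},{"x":0,"y":0,"z":-0.5,"ax":0,"ay":0,"az":0,"jaw":255},{"x":0,"y":0,"z":-0.1,"ax":0,"ay":0,"az":0,"jaw":255},{"x":0,"y":0,"z":0,"ax":0,"ay":0,"az":0,"jaw":255}]'
```

```text
time_s: 16.6
tcp_pos: [0.5439, -0.1264, 0.0413]
ee_rot: [[0.996, 0.084, 0.005], [0.084, -0.996, -0.0], [0.005, 0.0, -1.0]]
wrist_force: [-0.1, -0.3, 0.1]
gripper_width: 0.003
```

```bash
python3 -m inch '[{"x":-0.05,"y":0,"z":-0.2,"ax":0,"ay":0.02,"az":0,"jaw":255},{"x":-0.05,"y":0.08,"z":-0.15,"ax":0,"ay":0.02,"az":0,"jaw":255},{"x":0,"y":0.1,"z":0,"ax":0,"ay":0,"az":0,"jaw":255},{"x":0,"y":0,"z":0,"ax":0,"ay":0,"az":0,"jaw":255}]'
python3 - <<'E'
from h import *
c=cam("wrist"); im=capture("wrist"); crop(im,90,130,490,270,2,"pics/w17.png")
E
```

```text
time_s: 17.1
tcp_pos: [0.5397, -0.1147, 0.022]
ee_rot: [[0.996, 0.085, 0.003], [0.085, -0.996, -0.0], [0.003, 0.0, -1.0]]
wrist_force: [-0.5, -0.6, -0.0]
gripper_width: 0.005
```

View pics/w17.png

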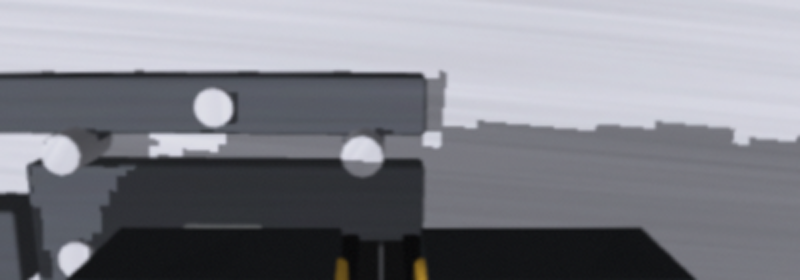

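```bash
python3 -m inch '[{"x":0,"y":0.06,"z":0,"ax":0,"ay":0,"az":0,"jaw":255},{"x":0,"y":0.06,"z":0,"ax":0,"ay":0,"az":0,"jaw":255},{"x":0,"y":0.05,"z":0,"ax":0,"ay":0,"az":0,"jaw":255}]'; python3 -m inch '[{"x":0,"y":0.04,"z":0,"ax":0,"ay":0,"az":0,"jaw":255},{"x":0,"y":0.04,"z":0,"ax":0,"ay":0,"az":0,"jaw":255}]'
```

```text
time_s: 17.52
tcp_pos: [0.5401, -0.1041, 0.0225]
ee_rot: [[0.996, 0.084, 0.004], [0.084, -0.996, -0.0], [0.004, 0.0, -1.0]]
wrist_force: [0.6, -0.2, 0.0]
gripper_width: 0.006
time_s: 17.77
tcp_pos: [0.5402, -0.0996, 0.0228]
ee_rot: [[0.996, 0.085, 0.004], [0.085, -0.996, -0.001], [0.004, 0.001, -1.0]]
wrist_force: [-0.1, -7.0, 2.9]
gripper_width: 0.008
```

```bash
python3 -m inch '[{"x":0,"y":0.015,"z":-0.01,"ax":0,"ay":0,"az":0,"jaw":255}]'; python3 -m inch '[{"x":0,"y":0.015,"z":0,"ax":0,"ay":0,"az":0,"jaw":255}]'
```

```text
time_s: 17.9
tcp_pos: [0.5401, -0.0997, 0.0228]
ee_rot: [[0.996, 0.085, 0.004], [0.085, -0.996, -0.003], [0.003, 0.003, -1.0]]
wrist_force: [-0.6, -8.2, 3.5]
gripper_width: 0.006
time_s: 18.02
tcp_pos: [0.5401, -0.0998, 0.0231]
ee_rot: [[0.996, 0.085, 0.003], [0.085, -0.996, -0.004], [0.003, 0.004, -1.0]]
wrist_force: [0.6, -4.5, -0.8]
gripper_width: 0.002
```

```bash
python3 -m inch '[{"x":0,"y":-0.25,"z":0,"ax":0,"ay":0,"az":0,"jaw":255},{"x":0,"y":-0.05,"z":0.6,"ax":0,"ay":0,"az":0,"jaw":255},{"x":0.2,"y":0,"z":0.9,"ax":0,"ay":0,"az":0,"jaw":255},{"x":0.4,"y":0.5,"z":0.3,"ax":0,"ay":0,"az":0,"jaw":255},{"x":0.3,"y":0.9,"z":0,"ax":0,"ay":0,"az":0,"jaw":255},{"x":0.1,"y":0.9,"z":0,"ax":0,"ay":0,"az":0,"jaw":255},{"x":0,"y":0.9,"z":0,"ax":0,"ay":0,"az":0,"jaw":255},{"x":0,"y":0.6,"z":0,"ax":0,"ay":0,"az":0,"jaw":255},{"x":0,"y":0,"z":0,"ax":0,"ay":0,"az":0,"jaw":255}]'
```

```text
time_s: 19.15
tcp_pos: [0.6011, 0.1112, 0.1341]
ee_rot: [[0.997, 0.078, 0.003], [0.078, -0.997, -0.0], [0.003, 0.0, -1.0]]
wrist_force: [-0.1, -0.4, -0.6]
gripper_width: 0.003
```

```bash
python3 -m inch '[{"x":0.05,"y":0.02,"z":-0.6,"ax":0,"ay":0,"az":0,"jaw":255},{"x":0,"y":0,"z":-0.7,"ax":0,"ay":0,"az":0,"jaw":255},{"x":0,"y":0,"z":-0.4,"ax":0,"ay":0,"az":0,"jaw":255},{"x":0,"y":0,"z":0,"ax":0,"ay":0,"az":0,"jaw":255}]'
python3 - <<'E'
from h import *
im=capture("scene"); crop(im,140,150,300,270,5,"pics/s18.png")
E
```

```text
time_s: 19.65
tcp_pos: [0.6046, 0.1081, 0.03]
ee_rot: [[0.997, 0.075, 0.004], [0.075, -0.997, 0.0], [0.004, -0.0, -1.0]]
wrist_force: [-0.4, -1.1, 0.1]
gripper_width: 0.006
```

View pics/s18.png

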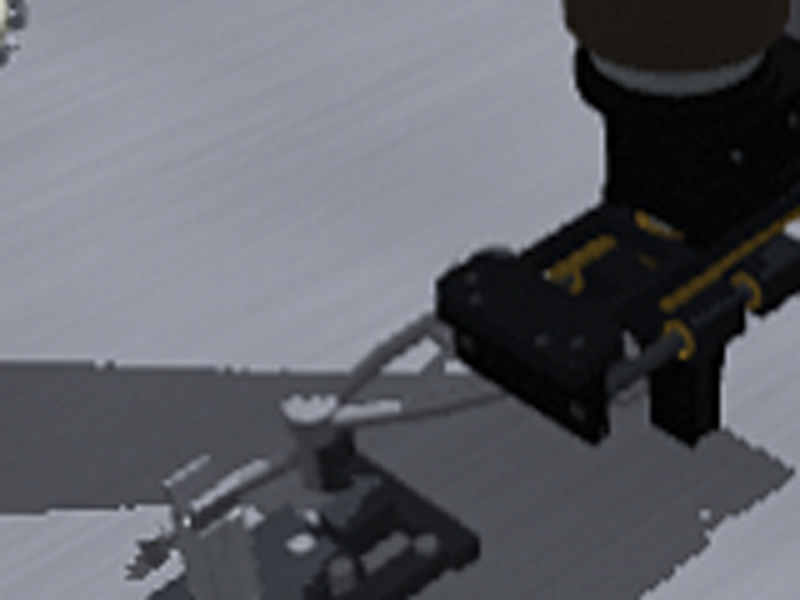

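```bash
python3 -m inch '[{"x":-0.1,"y":0.06,"z":-0.1,"ax":0,"ay":0,"az":0.03,"jaw":255},{"x":-0.1,"y":0.03,"z":-0.05,"ax":0,"ay":0,"az":0,"jaw":255},{"x":0,"y":0,"z":0,"ax":0,"ay":0,"az":0,"jaw":255}]'; python3 -m inch '[{"x":-0.08,"y":0.01,"z":0,"ax":0,"ay":0,"az":0,"jaw":255},{"x":-0.06,"y":0.01,"z":0,"ax":0,"ay":0,"az":0,"jaw":255}]'
```

```text
time_s: 20.08
tcp_pos: [0.5946, 0.114, 0.025]
ee_rot: [[0.997, 0.08, 0.012], [0.08, -0.997, 0.004], [0.012, -0.003, -1.0]]
wrist_force: [-0.7, -0.6, -0.5]
gripper_width: 0.005
time_s: 20.32
tcp_pos: [0.588, 0.1165, 0.0264]
ee_rot: [[0.997, 0.081, 0.017], [0.081, -0.997, 0.006], [0.018, -0.004, -1.0]]
wrist_force: [3.1, 1.3, -2.3]
gripper_width: 0.005
```

```bash
python3 -m inch '[{"x":-0.1,"y":0.01,"z":-0.02,"ax":0,"ay":0.1,"az":0,"jaw":255},{"x":-0.1,"y":0.01,"z":0,"ax":0,"ay":0.03,"az":0,"jaw":255},{"x":-0.1,"y":0.01,"z":0,"ax":0,"ay":0,"az":0,"jaw":255}]'
```

```text
time_s: 20.7
tcp_pos: [0.5762, 0.123, 0.0274]
ee_rot: [[0.997, 0.083, 0.01], [0.083, -0.996, 0.014], [0.011, -0.013, -1.0]]
wrist_force: [3.5, 3.3, -2.9]
gripper_width: 0.009
```

```bash
python3 -m inch '[{"x":-0.1,"y":-0.03,"z":-0.04,"ax":-0.08,"ay":0.06,"az":0,"jaw":255},{"x":-0.1,"y":-0.02,"z":-0.02,"ax":-0.04,"ay":0.03,"az":0,"jaw":255},{"x":-0.1,"y":-0.01,"z":-0.02,"ax":-0.02,"ay":0.02,"az":0,"jaw":255}]'
```

```text
time_s: 21.08
tcp_pos: [0.5682, 0.1267, 0.0271]
ee_rot: [[0.996, 0.087, 0.014], [0.087, -0.996, 0.001], [0.014, 0.001, -1.0]]
wrist_force: [4.0, 3.8, -1.6]
gripper_width: 0.008
```

```bash
python3 -m inch '[{"x":-0.1,"y":-0.08,"z":-0.03,"ax":0,"ay":0.08,"az":-0.02,"jaw":255},{"x":-0.1,"y":-0.06,"z":-0.02,"ax":0,"ay":0.05,"az":-0.02,"jaw":255}]'
python3 - <<'E'
from h import *
im=capture("scene"); crop(im,140,150,300,270,5,"pics/s19.png")
im=capture("wrist"); cv2.imwrite("pics/w19.png",im[:,:,::-1])
E
```

```text
time_s: 21.32
tcp_pos: [0.5652, 0.1245, 0.0277]
ee_rot: [[0.996, 0.085, 0.012], [0.085, -0.996, 0.011], [0.013, -0.01, -1.0]]
wrist_force: [9.9, 6.6, -4.6]
gripper_width: 0.006
```

View pics/s19.png

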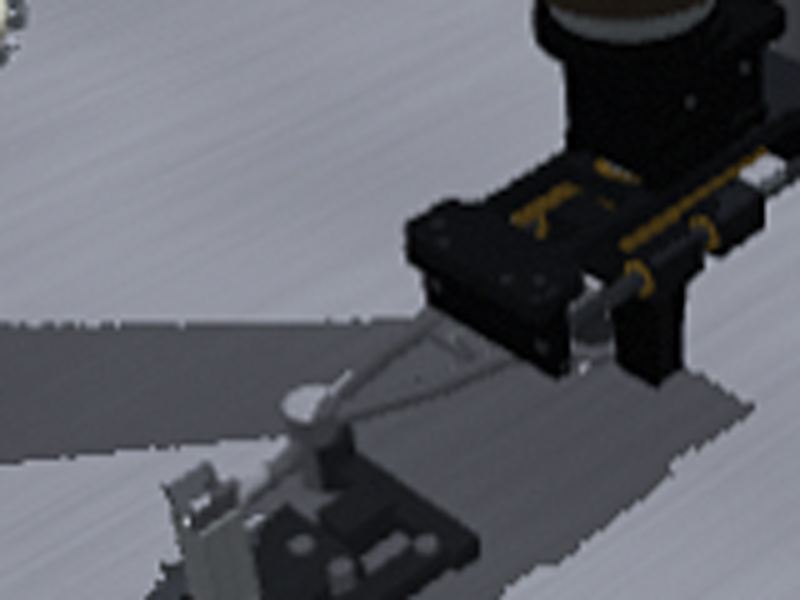

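View pics/w19.png

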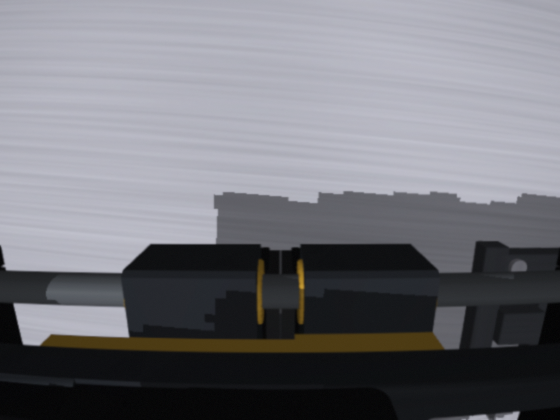

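```bash
python3 -m inch '[{"x":-0.1,"y":0.02,"z":-0.03,"ax":-0.06,"ay":0.06,"az":0,"jaw":255},{"x":-0.1,"y":0.02,"z":-0.02,"ax":-0.04,"ay":0.06,"az":0,"jaw":255}]'; python3 -m inch '[{"x":-0.1,"y":0.02,"z":-0.03,"ax":-0.02,"ay":0.06,"az":0,"jaw":255},{"x":-0.1,"y":0.02,"z":-0.02,"ax":0,"ay":0.06,"az":0,"jaw":255}]'
```

```text
time_s: 21.68
tcp_pos: [0.5588, 0.1282, 0.0271]
ee_rot: [[0.996, 0.088, 0.002], [0.088, -0.996, -0.005], [0.002, 0.005, -1.0]]
wrist_force: [4.0, -1.6, -0.7]
gripper_width: 0.005
time_s: 21.92
tcp_pos: [0.5527, 0.1308, 0.0269]
ee_rot: [[0.996, 0.092, -0.008], [0.092, -0.996, -0.008], [-0.008, 0.007, -1.0]]
wrist_force: [8.3, -4.3, -2.1]
gripper_width: 0.007
```

```bash
python3 -m inch '[{"x":-0.1,"y":-0.02,"z":-0.01,"ax":0.02,"ay":-0.04,"az":-0.03,"jaw":255},{"x":-0.07,"y":-0.02,"z":0,"ax":0.02,"ay":-0.02,"az":-0.03,"jaw":255}]'
```

```text
time_s: 22.18
tcp_pos: [0.5501, 0.1316, 0.0285]
ee_rot: [[0.996, 0.084, 0.019], [0.084, -0.996, 0.006], [0.02, -0.004, -1.0]]
wrist_force: [8.0, -0.6, -5.5]
gripper_width: 0.008
```

```bash
python3 -m inch '[{"x":-0.1,"y":-0.01,"z":-0.02,"ax":0,"ay":0.1,"az":0,"jaw":255}]'; python3 -m inch '[{"x":-0.09,"y":-0.01,"z":-0.01,"ax":0,"ay":0.05,"az":0,"jaw":255}]'
```

```text
time_s: 22.3
tcp_pos: [0.548, 0.1324, 0.0284]
ee_rot: [[0.996, 0.086, 0.01], [0.086, -0.996, 0.009], [0.011, -0.008, -1.0]]
wrist_force: [9.4, -0.9, -4.0]
gripper_width: 0.008
time_s: 22.42
tcp_pos: [0.5466, 0.1329, 0.0287]
ee_rot: [[0.996, 0.088, 0.01], [0.088, -0.996, 0.012], [0.011, -0.011, -1.0]]
wrist_force: [10.2, -1.2, -7.2]
gripper_width: 0.004
```

```bash
python3 -m inch '[{"x":0.05,"y":0,"z":0,"ax":0,"ay":0,"az":0,"jaw":255},{"x":0.05,"y":0,"z":0,"ax":0,"ay":0,"az":0,"jaw":255}]'; python3 -m inch '[{"x":0.15,"y":0,"z":0,"ax":0,"ay":0,"az":0,"jaw":255},{"x":0.15,"y":0,"z":0,"ax":0,"ay":0,"az":0,"jaw":255}]'
```

```text
time_s: 22.68
tcp_pos: [0.5534, 0.1322, 0.0291]
ee_rot: [[0.996, 0.089, 0.01], [0.089, -0.996, 0.01], [0.011, -0.01, -1.0]]
wrist_force: [-0.7, 0.5, 0.9]
gripper_width: 0.005
time_s: 22.92
tcp_pos: [0.5704, 0.1316, 0.0287]
ee_rot: [[0.996, 0.089, 0.006], [0.089, -0.996, 0.009], [0.007, -0.008, -1.0]]
wrist_force: [-0.6, 0.0, -0.4]
gripper_width: 0.002
```

```bash
python3 -m inch '[{"x":0.2,"y":0,"z":0.1,"ax":0,"ay":0,"az":0,"jaw":255},{"x":0,"y":0,"z":0.8,"ax":0,"ay":0,"az":0,"jaw":255},{"x":0,"y":0,"z":0.9,"ax":0,"ay":0,"az":0,"jaw":255},{"x":-0.5,"y":-0.5,"z":0.8,"ax":0,"ay":0,"az":0,"jaw":255},{"x":-0.7,"y":-0.7,"z":0,"ax":0,"ay":0,"az":0,"jaw":255},{"x":-0.7,"y":-0.8,"z":0,"ax":0,"ay":0,"az":0,"jaw":255},{"x":-0.3,"y":-0.8,"z":0,"ax":0,"ay":0,"az":0,"jaw":255},{"x":0,"y":-0.2,"z":0,"ax":0,"ay":0,"az":0,"jaw":255},{"x":0,"y":0,"z":0,"ax":0,"ay":0,"az":0,"jaw":255}]'
python3 - <<'E'
from h import *
c=cam("wrist"); im=capture("wrist"); cv2.imwrite("pics/w20.png",im[:,:,::-1])
np.savez("w20.npz",*c)
E
```

```text
time_s: 24.05
tcp_pos: [0.453, -0.052, 0.1916]
ee_rot: [[0.996, 0.089, 0.012], [0.089, -0.996, 0.008], [0.012, -0.007, -1.0]]
wrist_force: [0.8, 0.7, -0.5]
gripper_width: 0.006
```

View pics/w20.png

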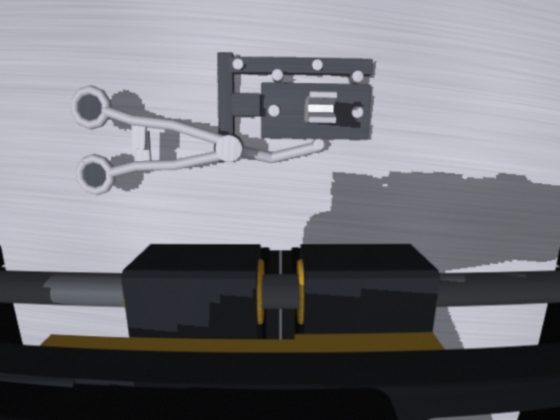

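```bash
python3 - <<'E'
from h import *
im=cv2.imread("pics/w20.png")[:,:,::-1]
crop(im,205,40,385,175,4.4,"pics/w20a.png"); crop(im,65,70,245,205,4.4,"pics/w20b.png")
E
```

```text
(no output)
```

View pics/w20a.png

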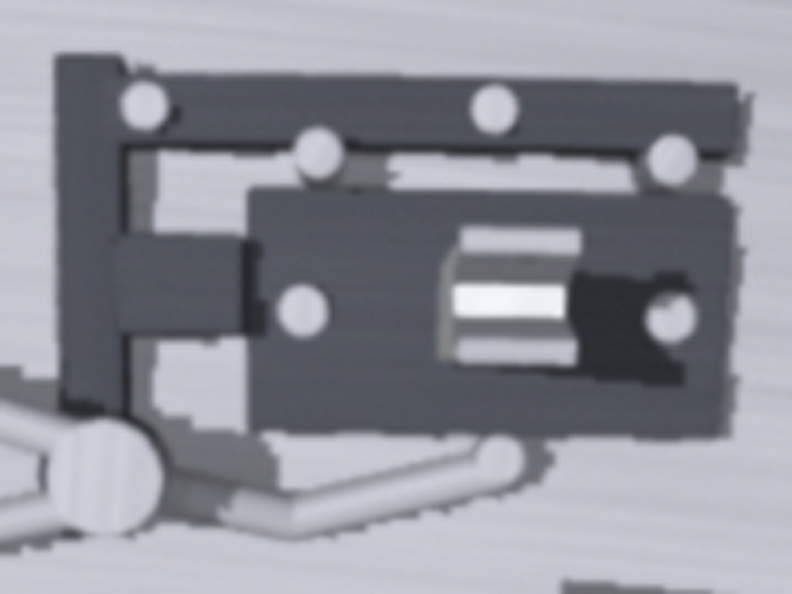

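View pics/w20b.png

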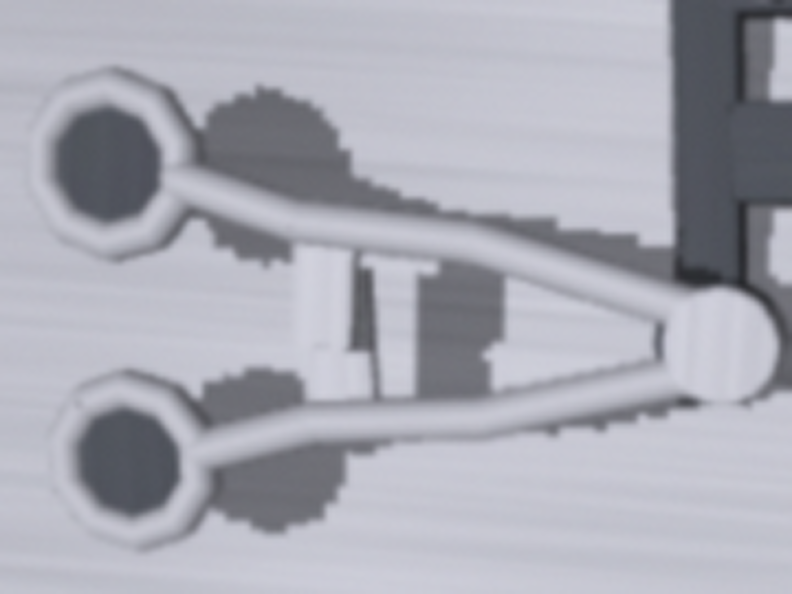

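```bash
python3 - <<'E'
from rel import *
c=ld("w20.npz")
A=lambda u:np.array(u)/4.4+[205,40]
B=lambda u:np.array(u)/4.4+[65,70]
pts=[(63,-40,22),(63,-110,22),(80,-125,12),(0,0,43),(48,-25,18),(28,-25,18),(-24,125,34)]
uv=np.array([A(u) for u in [(318,154),(672,160),(738,84),(105,476),(243,238),(243,336)]]+[B((131,459))])
x,r=fit(c,pts,uv,[0.496,-0.0034,np.radians(4.6)]); print(x[:2],np.degrees(x[2]));print(r*4.4)
uvf=np.array([A(u) for u in [(248,188),(735,198),(248,431),(730,438)]])
f,r=fit(c,[(25,50,10),(25,-50,10),(-25,50,10),(-25,-50,10)],uvf,[0.534,-0.075,.08]);print(f[:2],np.degrees(f[2]));print(r*4.4)
print("rest in fix",R2(x[2]).T@(f[:2]-x[:2])*1000)
print("expected corners at home", (w2px(c,P(x,[(58,-25,10),(58,-125,10),(8,-25,10),(8,-125,10)]))-[205,40])*4.4)
for n,u,z in [("fr",B((112,164)),.038),("jt",A((499,461)),.016)]:
  w=px2w(c,u,z); q=R2(x[2]).T@(w[:2]-x[:2])*1000; print(n,w,q, np.arctan2(q[0],q[1])-np.arctan2(24,125))
E
```

```text
[ 0.49579605 -0.00306057] 4.400203145660409
[[ 0.60602383 -0.56187247]
 [ 1.80117771  0.90264111]
 [ 3.12667428 -0.48492433]
 [-1.24560977  3.38909548]
 [ 0.11235184 -5.14827596]
 [-0.27082442 -1.43094367]
 [-6.59444971  3.51983989]]
[ 0.53467479 -0.07607326] 4.6900731777472915
[[ 0.85504543 -1.25033384]
 [ 1.66019288 -3.78823052]
 [ 1.03530567  2.88241021]
 [-5.56999064  1.86443186]]
rest in fix [ 33.16243029 -75.78035869]
expected corners at home [[245.65409003 186.26357735]
 [733.41106615 196.18845591]
 [244.71008539 433.39790975]
 [720.05742612 441.75843787]]
fr [0.52179653 0.11972873 0.038     ] [ 35.3445605  120.43255318] 0.09577302251680936
jt [ 0.50505683 -0.08046437  0.016     ] [  3.29486661 -77.88615904] 2.909622688241019
```

```bash
python3 -m inch '[{"x":0.1,"y":0.15,"z":-0.7,"ax":0,"ay":0.08,"az":0,"jaw":255},{"x":0.1,"y":0.1,"z":-0.6,"ax":0,"ay":0,"az":0,"jaw":255},{"x":0,"y":0,"z":0,"ax":0,"ay":0,"az":0,"jaw":255},{"x":0,"y":0,"z":0,"ax":0,"ay":0,"az":0,"jaw":255}]'
python3 - <<'E'
from h import *
c=cam("wrist"); im=capture("wrist"); cv2.imwrite("pics/w21.png",im[:,:,::-1])
np.savez("w21.npz",*c); print(-c[2].T@c[3])
crop(im,230,20,430,170,4,"pics/w21a.png")
E
```

```text
time_s: 24.6
tcp_pos: [0.4698, -0.0326, 0.1134]
ee_rot: [[0.995, 0.095, 0.002], [0.095, -0.995, 0.008], [0.002, -0.008, -1.0]]
wrist_force: [1.0, 0.1, -0.7]
gripper_width: 0.008
[ 0.53523147 -0.02697722  0.27541535]
```

View pics/w21.png

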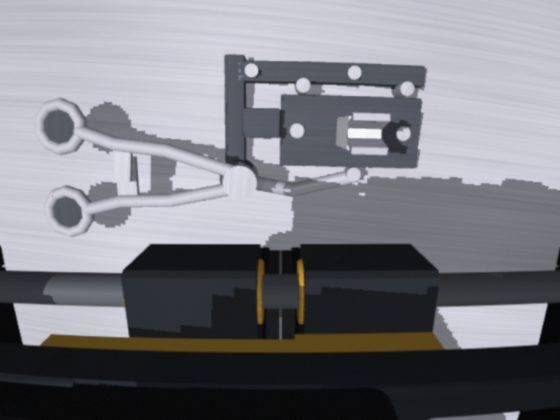

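View pics/w21a.png

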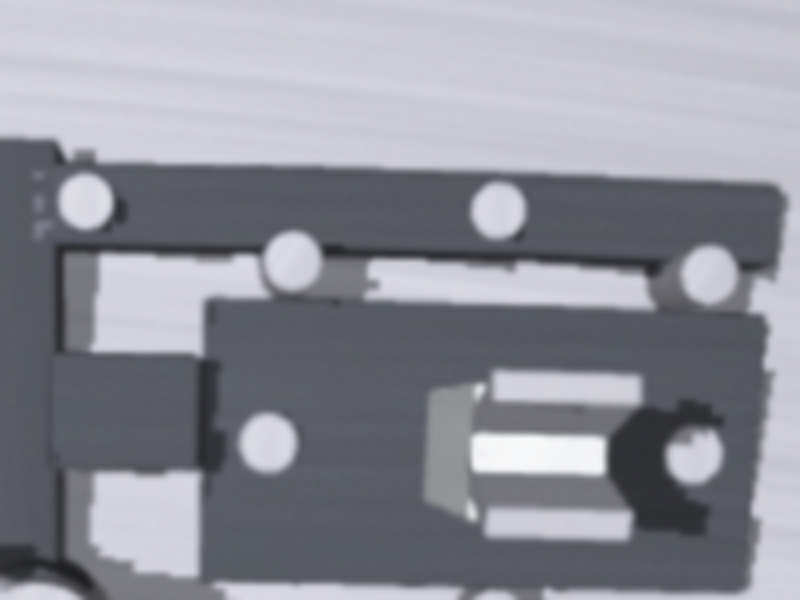

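```bash
python3 -m inch '[{"x":-0.2,"y":0,"z":0.6,"ax":0,"ay":0,"az":0,"jaw":255},{"x":0,"y":0,"z":0.4,"ax":0,"ay":0,"az":0,"jaw":255},{"x":0,"y":0,"z":0,"ax":0,"ay":0,"az":0,"jaw":255}]'; python3 -c "
from station import *
print(finish_job())"
```

```text
time_s: 25.02
tcp_pos: [0.4588, -0.0323, 0.1789]
ee_rot: [[0.995, 0.096, 0.008], [0.096, -0.995, 0.01], [0.009, -0.009, -1.0]]
wrist_force: [-0.2, -0.5, -0.7]
gripper_width: 0.004
the job is handed in; nothing more can be done
None
```

The job is done in the order asked and handed in at 25 s of the 62 s allowed; no verdict is reported.

- **Opening the clamp:** I pressed the thumb ring straight down about 7 mm with about 3 N, and the clamp sprang fully open.
- **Seating the rest:** I gripped the rest by its post, lifted it slightly and slid it in from -y. I touched it to the dowels at about 10 N and to the end stop at up to about 14 N. After letting go I pushed the post once more towards the end stop with about 8 N; it did not move.
- **Closing the clamp:** I pushed the outer side of the finger ring at about 10 N until just past the second tooth. It stayed shut when I backed off.

**Last checks, from the wrist camera with the gripper clear:**
- **Joint:** about 0.096 rad, which is the 0.09 tooth.
- **Jaw nub:** against the foot's edge, at fixture (3.3, -77.9).
- **Rest:** upright, its underside centre measured at fixture (33.2, -75.8) against home at (33, -75). That leaves 0.8 mm along y, within the roughly 2 mm calibration. A closer picture showed no visible gap at the end stop, within about half a millimetre.
- **Disagreements:** the fixture's yaw read between 3.9° and 5.1° across the wrist and top pictures. A scene-camera fit disagreed by about 6 mm and 3°, so I did not use it.

The jar, block, cup and torch were not approached. I did not photograph them again at the end.

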